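# Cap the vacuum port of the laminating stand

### The arm

A 6-joint arm with a two-finger parallel gripper is mounted at the origin on the work surface. World frame = base frame: x ahead of the robot, y to its left, z up, the work surface at z = 0. Lengths are in mm, angles in rad, forces in N, time in s.
With the tool pointing down it reaches from about 275 to 750 mm from the base axis. Payload 10.2 kg.
Tool frame: the origin (TCP) lies between the finger pads; the fingertips stand 11 mm ahead of it and the grasp point (between the pads) lies 8 mm behind it; z points along the fingers, y is the line along which they close (so a half turn about z gives the same grasp; the last joint's range is limited). The gripper opens to 85 mm and grips with 20 to 120 N. Pads are 22 mm wide; open, the fingers measure 114 mm over their backs; the gripper's body (76 mm by 85 mm) begins 54 mm behind the grasp point. The pads swing forward as they close: fully open they stand 13 mm farther back than shut.
Start: joints at [0.881, 0.313, 1.498, -0, 1.331, -0.223], TCP at [236.279, 468.832, 242.294] pointing down, gripper open.
Joint ranges: [-2.94, 2.94], [-0.97, 2.17], [0.19, 2.56], [-1.23, 4.37], [0.02, 3.11], [-2.88, 2.88]. Speed limits (rad/s): [2.39, 2.39, 3.01, 3.14, 3.14, 3.14].

### API

Orientations are given as a unit quaternion [w, x, y, z].
In Python, from rig import sense, eyes, finish_job gives the robot as it stands.
- The arm moves only by the shell command python3 -m jog 'ROWS' [FORCE]. ROWS is JSON, a list of rows, each a list of 7 numbers: the shift along the tool's x, y, z in m, then the turn, a rotation vector about the tool's x, y, z in rad, then the finger opening in m, from 0 to 0.0854. In form: [[dx, dy, dz, rx, ry, rz, gripper], ...]. A call has 1 to 5 rows; each row shifts and turns the commanded pose from where the row before left it, along the tool's axes as they then stand; what a row does not reach is not made up. A row lasts 1/10 s, in which the tool goes at most 50 mm and 8.59 degrees, less where a joint would pass 70% of its speed; a pose out of reach is approached as far as the arm can. A call is refused whole if a number of a shift passes 0.05 or a number of a turn 0.15, either way. A call with a gripper value outside its range is refused whole. The fingers move at their own pace and stop on an object; FORCE is the grip in N (left out, the last holds). Time passes only in rows, so rows that do not move let the fingers close. It gives the time, the measured TCP pose, the force, the opening and the grip force at its end, in the units of the state.
- sense(): the state, without advancing time (a new reading comes with each control period).
- eyes.capture(name): name is "scene" or "top" or "wrist"; returns the picture (384x512x3 uint8, red, green, blue); there is no depth.
- eyes.calibration(name): a dict with "fx", "fy", "cx", "cy" (pixels), "cam_to_world" (4x4, takes a point from camera to world coordinates); the wrist camera has in their place "mount" (4x4, takes a point from camera to tool coordinates, whose origin is the TCP and whose axes are the flange's). Camera axes: x right, y down, z forward; pixel columns grow to the right and rows downward; lengths in mm; the calibration is good to about 2 mm. A picture is of the moment at which its call begins: read the wrist's pose just before it. calibration takes no time and is no camera call.
- finish_job(): hands the job in; it is judged then, once.
The state is a dict: "time_s": time; "joints": joint angles; "dq": joint speeds; "tau": joint torques, N m; "eef_pos": TCP position; "ee_rot": TCP orientation; "force": force on the tool from outside, world axes, zero at the start; "wrist_torque": the same for the moment, N m; "grip_width": opening from 0.0 (shut) to 1.0 (fully open); "grip_force": force on a finger pad.
Only numpy, scipy, OpenCV 4.12 (cv2) and the standard library are available. Lean on these libraries where they do the work, as an engineer would, in place of code of your own. Each camera call takes 0.05 s, during which the arm holds its last target. There are 200 camera calls.

### The job

Close the open vacuum port on the blue laminating stand: set the two-armed cam cap over the grooved brass adaptor and push it straight down, firmly but without ramming, until it is fully home against the stiff rubber poppet, its arms still up. Then swing the two red-tipped cam arms down one after another, each gently to its stop, and let go. Do not disturb the other things on the bench.

Things in the scene. Friction and masses are not known exactly. Their poses are not given: they have to be found in the camera images.
- stand: Fixed laminating stand: aluminium foot 170 x 120 x 12 mm, blue block 72 x 72 mm up to 58 mm, then, on the vertical axis through the origin, a brass grooved adaptor up to 105 to 125 mm. A gauge lies face up on the foot at +x, 75 mm from the axis, 52 mm across, 42 mm high. Origin: on the bench under the adaptor's axis; z up.
- port (a point): Point on the adaptor's axis 105 mm above the bench, where the lip's top face nominally lies. The adaptor was screwed in to suit the last job: it stands 0 to 20 mm higher than that, and no pose shows how much. Lip: 40 mm across, 9 mm high, 3 mm chamfer on top; below it a groove 29 mm across and 17 mm high, then the body, 40 mm across, and a 54 mm hexagon.
- poppet (a joint): Black rubber-sealed poppet in the adaptor's mouth, 18 mm across. 0 (start): stands 12 mm proud of the lip; grows in metres to 0.012 as it is pushed in flush. It gives way at about 12 N, steady over the whole travel, and stays where it is left.
- cap: Cam cap, 0.3 to 0.45 kg, standing mouth down: aluminium cup, outside diameter 54 mm, 38 mm high, bore diameter 43 mm and 30 mm deep; on top a black round grip stub, diameter 26 mm, from 38 to 78 mm above the rim. A cam arm on the +x side (a) and on the -x side (b). Origin: centre of the mouth's rim; z up along the cup's axis.
- stub (a point): Point on the cap's axis 62 mm above its rim, where the stub is gripped. Home on the adaptor the cup's ceiling lies on the lip, a hard stop: the rim is then 75 to 95 mm above the bench, as the adaptor is set. Resting on the poppet it is 12 mm higher, and there the cams jam on the lip. More than 50 N between cap and stand while the arms are up is ramming.
- cam_a (a joint): Swing of cam arm a about its pivot, 31 mm from the cap's axis and 18 mm above the rim. 0: the arm points outward 42 degrees above horizontal (starts at 0 to 0.2 rad); grows as it swings down to the stop at 1.22 rad, 28 degrees below. Friction 0.22 N m, more near the end as the cam wedges under the lip; stays where it is left. More than 30 N of the gripper on it bends it.
- cam_b (a joint): The same for cam arm b on the cap's -x side.
- lever_a: Outer part of arm a: steel bar 12 mm wide, 6 mm thick, ending in a red pad 26 x 20 x 7 mm that reaches from 41 to 67 mm from the pivot. Origin: at the pivot. x: along the arm to its tip; z: normal of the face to press down, 3.5 mm above the origin's plane at the pad; y: along the pivot.
- lever_b: The same for arm b.
- dust_cap: Bystander: plain blue plastic dust cap without arms, diameter 54 mm, 50 mm high. Origin: centre of underside.
- tin: Bystander: orange-red adhesive tin, diameter 80 mm, 85 mm high. Origin: centre of underside.
- dropper: Bystander: small blue bottle, diameter 38 mm, 100 mm high. Origin: centre of underside.
- wrench: Bystander: steel wrench lying flat. Origin: middle of underside.
- screwdriver: Bystander: screwdriver with orange handle, lying. Origin: middle of underside.
- phone: Bystander: black phone 75 x 150 x 9 mm lying flat. Origin: centre of underside.
- spacer: Bystander: brass spacer ring, diameter 48 mm, 16 mm high. Origin: centre of underside.

How it is judged:
By the outcome, as a careful person would: the job done as asked, in the order asked, and still so for the second after the job is handed in, with the robot touching nothing.
It also fails if it takes over 72 s, if anything falls off the work surface, if the arm or the gripper's body presses on something with over 40 N, if the wrist force passes 120 N, or if a joint passes its speed limit or range.

## Working session

There is one attempt and no reset: what is moved stays moved. The work goes in short steps, Python scripts to look and compute and a shell command to move; the robot and the scene stay as the last step left them, time stands still between calls to the robot, and variables do not carry over. Pictures are saved under pics/ and viewed, at most 10 in all, crops included, and the job is handed in when it is done.

```bash
ls; mkdir -p pics; python3 - <<'E'
from rig import sense, eyes
import cv2,numpy as np
s=sense();print(s)
for n in("scene","top","wrist"):
    im=eyes.capture(n);cv2.imwrite(f"pics/{n}0.png",im[...,::-1]);c=eyes.calibration(n)
    print(n,{k:np.round(v,3).tolist() for k,v in c.items()})
a=[cv2.imread(f"pics/{n}0.png") for n in("scene","top")]
cv2.imwrite("pics/both0.png",cv2.resize(np.vstack(a),(512*3//4,768*3//4)))
E
```

```text
pics
{'time_s': 0.0, 'joints': array([ 8.80610354e-01,  3.13426330e-01,  1.49845578e+00,  3.05621540e-05,
        1.33101990e+00, -2.23459452e-01]), 'dq': array([0.00023273, 0.00299567, 0.0006885 , 0.0010079 , 0.00065421,
       0.00021753]), 'tau': array([-3.48980184e-04, -4.12270439e+01, -2.59745514e+01, -2.04782705e-04,
        4.12602240e-03, -2.01746980e-05]), 'eef_pos': array([236.09803781, 468.63210579, 241.74014814]), 'ee_rot': array([-3.02097050e-04,  2.31254412e-01,  9.72893092e-01, -5.80999127e-04]), 'force': array([-0.34406674, -0.13591766,  0.25949165]), 'wrist_torque': array([ 0.04124276,  0.04459468, -0.01765544]), 'grip_force': 0.0, 'grip_width': 1.0004941611367955}
scene {'fx': 490.084, 'fy': 490.084, 'cx': 255.807, 'cy': 190.8, 'cam_to_world': [[0.523, 0.737, -0.428, 1178.755], [0.852, -0.456, 0.256, -318.832], [-0.007, -0.499, -0.867, 1290.668], [0.0, 0.0, 0.0, 1.0]]}
top {'fx': 353.488, 'fy': 353.488, 'cx': 259.545, 'cy': 192.246, 'cam_to_world': [[0.179, -0.963, 0.2, 414.123], [-0.984, -0.176, 0.031, 33.041], [0.005, -0.202, -0.979, 874.127], [0.0, 0.0, 0.0, 1.0]]}
wrist {'fx': 294.798, 'fy': 294.798, 'cx': 263.946, 'cy': 193.119, 'mount': [[-0.0, -0.949, -0.316, 81.511], [1.0, -0.0, 0.0, 0.956], [-0.0, -0.316, 0.949, -131.865], [0.0, 0.0, 0.0, 1.0]]}
```

View pics/scene0.png

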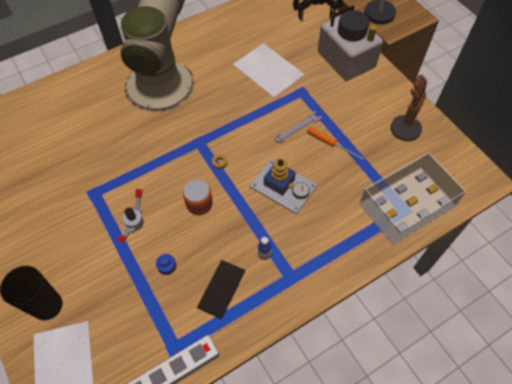

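View pics/top0.png

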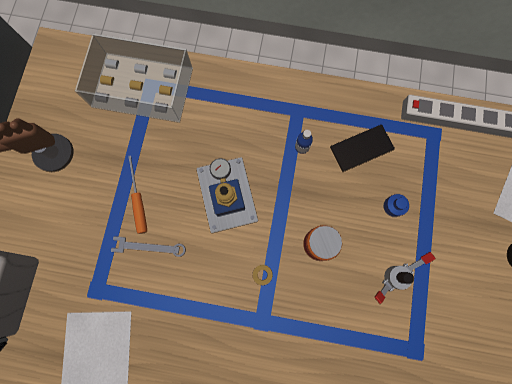

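The scene view shows the cap at about (132,215), with red pads at (139,193) and (124,238), and the adaptor at about (280,165). The top view shows the cap at (403,278), pads at (429,258) and (380,297), and the adaptor at (226,190).

```bash
cat > h.py <<'E'
from rig import sense, eyes
import cv2,numpy as np
from scipy.spatial.transform import Rotation as R
def tool():
    s=sense();T=np.eye(4);q=s["ee_rot"];T[:3,:3]=R.from_quat([q[1],q[2],q[3],q[0]]).as_matrix();T[:3,3]=s["eef_pos"];return T
def cam(n,T=None):
    c=eyes.calibration(n);M=np.array(c["cam_to_world"]) if n!="wrist" else T@np.array(c["mount"]);return c,M
def ray(cm,p):
    c,M=cm;d=M[:3,:3]@[(p[0]-c["cx"])/c["fx"],(p[1]-c["cy"])/c["fy"],1];return M[:3,3],d/np.linalg.norm(d)
def plane(cm,p,z):
    o,d=ray(cm,p);return o+d*(z-o[2])/d[2]
def tri(r):
    A=sum(np.eye(3)-np.outer(d,d) for o,d in r);b=sum((np.eye(3)-np.outer(d,d))@o for o,d in r)
    x=np.linalg.solve(A,b);return x,[np.linalg.norm(np.cross(x-o,d)) for o,d in r]
def proj(cm,X):
    c,M=cm;p=np.linalg.inv(M)@np.append(X,1);return np.array([c["fx"]*p[0]/p[2]+c["cx"],c["fy"]*p[1]/p[2]+c["cy"]])
def blobs(m,amin=8):
    n,l,s,c=cv2.connectedComponentsWithStats(m.astype(np.uint8));return [(c[i].round(1).tolist(),int(s[i,4])) for i in range(1,n) if s[i,4]>=amin]
def red(im):
    r,g,b=[im[...,i].astype(int) for i in range(3)];return (r>110)&(g<0.3*r)&(b<0.3*r)
E
python3 - <<'E'
from h import *
S=cam("scene");T=cam("top");L={}
for n in("scene","top"):
    im=cv2.imread(f"pics/{n}0.png")[...,::-1];print(n,blobs(red(im)))
    x,y=(280,165) if n=="scene" else (226,190)
    hsv=cv2.cvtColor(im.copy(),cv2.COLOR_RGB2HSV)
    a=[(110,175,155,255),(255,145,305,210)] if n=="scene" else [(370,245,440,310),(195,165,260,225)]
    ims=[cv2.resize(im[q[1]:q[3],q[0]:q[2],::-1],None,fx=7 if n=="top" else 7,fy=7,interpolation=cv2.INTER_CUBIC) for q in a]
    h=max(i.shape[0] for i in ims);L[n]=np.hstack([cv2.copyMakeBorder(i,0,h-i.shape[0],0,0,0) for i in ims])
w=max(i.shape[1] for i in L.values())
v=np.vstack([cv2.copyMakeBorder(i,0,0,0,w-i.shape[1],0) for i in L.values()]);print(v.shape)
f=min(800/v.shape[1],600/v.shape[0]);cv2.imwrite("pics/crops0.png",cv2.resize(v,None,fx=f,fy=f));print(f,[i.shape for i in L.values()])
for a,b in(((139,193),(429,258)),((124,238),(380,297)),((280,162),(225,191)),((132,212),(405,277))):
    print(tri([ray(S,a),ray(T,b)]))
E
```

```text
scene [([138.4, 192.9], 27), ([121.6, 238.2], 20), ([205.8, 347.4], 22)]
top [([415.8, 103.8], 38), ([427.7, 257.7], 88), ([379.7, 297.0], 63)]
(1015, 945, 3)
0.5911330049261084 [(560, 665, 3), (455, 945, 3)]
(array([ 488.8541911 , -264.59031649,  214.47291385]), [np.float64(10.855891879828146), np.float64(10.855891879828146)])
(array([ 383.49805054, -338.59380808, -180.49946495]), [np.float64(10.561827689498612), np.float64(10.561827689498546)])
(array([557.08388624, 132.4228479 , 122.48808965]), [np.float64(1.112083338919538), np.float64(1.1120833389194777)])
(array([ 448.42422013, -292.08610001,   67.59725894]), [np.float64(1.9423789562948715), np.float64(1.942378956294875)])
```

View pics/crops0.png

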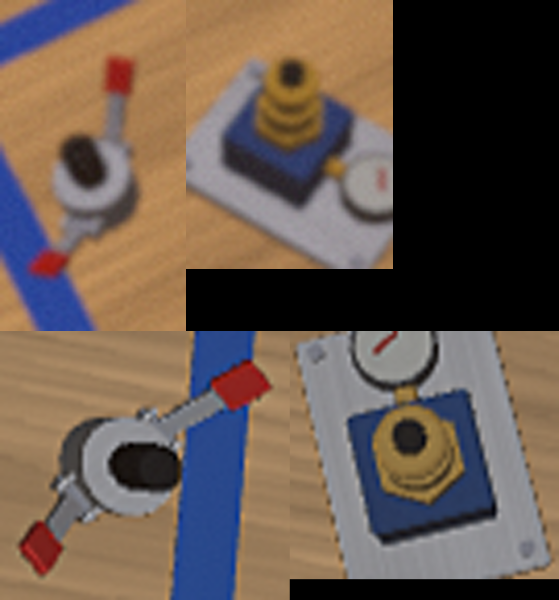

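View pics/wrist0.png

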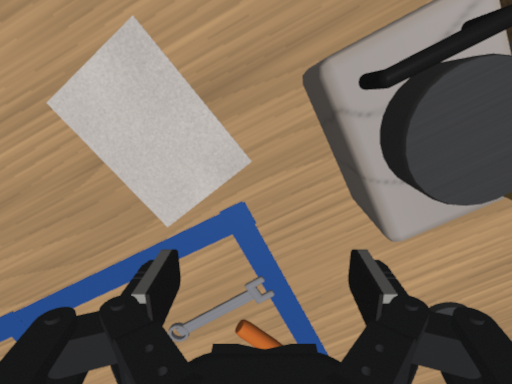

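The crops show the cap with its arms up, the stub leaning away from each camera, and both red pads clear. The black poppet is on top of the brass adaptor, at scene (280.9,162.6) and top (223.8,190.4). The wrist view shows no part of the cap. I had paired the pads the wrong way round, so I'll swap them.

```bash
python3 - <<'E'
from h import *
S=cam("scene");T=cam("top")
P={}
for n,a,b in(("near",(138.4,192.9),(379.7,297)),("far",(121.6,238.2),(427.7,257.7)),("poppet",(280.9,162.6),(223.8,190.4)),("stubtop",(128.6,211.2),(409.9,277.6)),("gauge",(255+(372-186)/4.138,145+184/4.138),(195+(395-290)/4.138,165+(345-331)/4.138))):
    P[n],e=tri([ray(S,a),ray(T,b)]);print(n,P[n].round(1),np.round(e,1))
d=P["far"]-P["near"];print("mid",(P["near"]+P["far"])/2,"len",np.linalg.norm(d),"angle",np.degrees(np.arctan2(d[1],d[0])))
g=P["gauge"]-P["poppet"];print("gauge dir",np.degrees(np.arctan2(g[1],g[0])),np.linalg.norm(g[:2]))
t=tool();print(t.round(3))
E
```

```text
near [ 394.2 -248.1   53.9] [0.3 0.3]
far [ 500.2 -348.3   51.1] [0.5 0.5]
poppet [558.4 135.3 119. ] [0.7 0.7]
stubtop [ 448.3 -298.9   78.8] [1.3 1.3]
gauge [625.5 163.8  39.5] [0.7 0.7]
mid [ 447.21055903 -298.18863355   52.49604395] len 145.83378837111437 angle -43.37338958332374
gauge dir 23.039494018262047 72.87222307067844
[[-8.93000e-01  4.50000e-01 -1.00000e-03  2.36175e+02]
 [ 4.50000e-01  8.93000e-01 -1.00000e-03  4.68674e+02]
 [ 0.00000e+00 -1.00000e-03 -1.00000e+00  2.41882e+02]
 [ 0.00000e+00  0.00000e+00  0.00000e+00  1.00000e+00]]
```

Both pads come out at z≈52 and symmetric about the stub at (447.5,-298.5). Stub top z≈79 and poppet top z≈119 agree with the given sizes. I'll move above the cap, turning the tool so the closing line is perpendicular to the arms.

```bash
python3 -m jog '[[0,0,0,0,0,0.145,0.0854],[0,0,0,0,0,0.145,0.0854],[-0.02,-0.012,0,0,0,0,0.0854],[-0.04,-0.025,0,0,0,0,0.0854],[-0.04,-0.025,0,0,0,0,0.0854]]' 40
python3 -m jog '[[-0.04,-0.025,0,0,0,0,0.0854],[-0.04,-0.025,0,0,0,0,0.0854],[-0.04,-0.025,0,0,0,0,0.0854],[-0.04,-0.025,0,0,0,0,0.0854],[-0.04,-0.025,0,0,0,0,0.0854]]'
python3 -m jog '[[-0.04,-0.025,0,0,0,0,0.0854],[-0.04,-0.025,0,0,0,0,0.0854],[-0.04,-0.025,0,0,0,0,0.0854],[-0.04,-0.025,0,0,0,0,0.0854],[-0.04,-0.025,0,0,0,0,0.0854]]'
python3 -m jog '[[-0.04,-0.025,0,0,0,0,0.0854],[-0.04,-0.025,0,0,0,0,0.0854],[-0.04,-0.025,0,0,0,0,0.0854],[0,0,0.03,0,0,0,0.0854],[0,0,0.02,0,0,0,0.0854]]'
cat >> h.py <<'E'
def to(X,yaw=None):
    "shift in tool axes (m) that brings the TCP to world X; turn about tool z to bring tool y to yaw (deg)"
    t=tool();print("TCP",t[:3,3].round(1),"yang",np.degrees(np.arctan2(t[1,1],t[0,1])).round(2),"tz",t[:3,2].round(4),"shift m",((t[:3,:3].T@(np.array(X)-t[:3,3]))/1000).round(4))
E
python3 -c "
from h import *
to([447.5,-298.5,190])"
```

```text
time_s: 0.65
eef_pos: [266.2, 353.8, 241.8]
ee_rot: [-0.0, 0.369, 0.93, -0.0]
force: [1.6, -0.4, 0.7]
grip_width: 1.001
grip_force: 0.0
time_s: 1.15
eef_pos: [325.9, 125.2, 242.4]
ee_rot: [0.0, 0.369, 0.929, 0.0]
force: [0.7, 0.3, -0.1]
grip_width: 1.0
grip_force: 0.0
time_s: 1.65
eef_pos: [385.5, -103.4, 242.3]
ee_rot: [0.0, 0.37, 0.929, 0.0]
force: [1.4, 0.3, 0.8]
grip_width: 1.005
grip_force: 0.0
time_s: 2.15
eef_pos: [420.9, -239.1, 190.4]
ee_rot: [-0.001, 0.37, 0.929, 0.0]
force: [-0.2, 0.7, 0.4]
grip_width: 1.005
grip_force: 0.0
TCP [ 420.9 -239.1  190.4] yang 46.53 tz [-0.0013  0.0013 -1.    ] shift m [-0.0602 -0.0249  0.0003]
```

```bash
python3 -m jog '[[-0.03,-0.0125,0,0,0,0,0.0854],[-0.03,-0.0125,0,0,0,0,0.0854],[0,0,0,0,0,0,0.0854],[0,0,0,0,0,0,0.0854]]'
python3 - <<'E'
from h import *
t=tool();im=eyes.capture("wrist");cv2.imwrite("pics/wrist1.png",im[...,::-1]);W=cam("wrist",t)
to([447.5,-298.5,54]);B=blobs(red(im),30);print(B)
for b in B: print(plane(W,b[0],52.5).round(1))
print("expected stub top px",proj(W,[447.5,-298.5,78]),"stub base",proj(W,[447.5,-298.5,38]))
E
```

```text
time_s: 2.55
eef_pos: [447.6, -297.6, 191.7]
ee_rot: [-0.001, 0.37, 0.929, 0.0]
force: [-0.5, 0.7, 0.1]
grip_width: 0.998
grip_force: 0.0
TCP [ 447.5 -297.1  192. ] yang 46.64 tz [-7.e-04  9.e-04 -1.e+00] shift m [-0.0011 -0.0011  0.138 ]
[([263.6, 105.4], 488), ([263.5, 251.7], 419)]
[ 394.7 -246.8   52.5]
[ 500.4 -346.9   52.5]
expected stub top px [262.09138743 193.9915778 ] stub base [262.29188628 181.40067805]
```

View pics/wrist1.png

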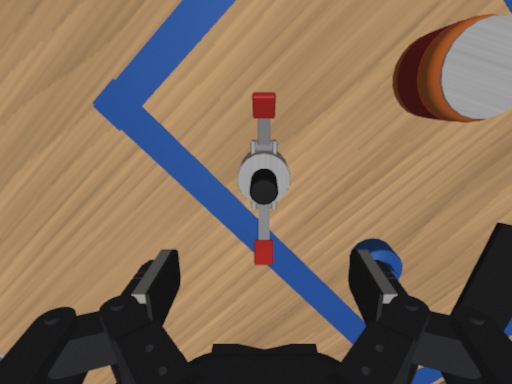

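The wrist view shows the pads at (264,105) and (264,252), the stub top at (264,190), arms in line with the tool's x axis and nothing near the fingers. I'll descend and grasp.

```bash
python3 -m jog '[[0,0,0.04,0,0,0,0.065],[0,0,0.04,0,0,0,0.065],[0,0,0.03,0,0,0,0.065],[0,0,0.018,0,0,0,0.065],[0,0,0.008,0,0,0,0.065]]' 60
python3 -m jog '[[0,0,0,0,0,0,0.065],[0,0,0,0,0,0,0.0],[0,0,0,0,0,0,0.0],[0,0,0,0,0,0,0.0],[0,0,0,0,0,0,0.0]]' 60
python3 -m jog '[[0,0,0,0,0,0,0.0],[0,0,0,0,0,0,0.0],[0,0,0,0,0,0,0.0]]' 60
python3 -c "
from h import *
to([447.5,-298.5,54]);print(sense())"
```

```text
time_s: 3.1
eef_pos: [447.1, -296.2, 55.0]
ee_rot: [-0.001, 0.369, 0.929, 0.001]
force: [-0.7, 0.5, -0.2]
grip_width: 0.763
grip_force: 0.0
time_s: 3.6
eef_pos: [448.1, -298.0, 57.4]
ee_rot: [0.001, 0.369, 0.929, -0.0]
force: [-1.1, 1.0, 6.7]
grip_width: 0.284
grip_force: 58.7
time_s: 3.9
eef_pos: [448.1, -298.0, 57.4]
ee_rot: [0.001, 0.369, 0.929, -0.0]
force: [-1.9, 0.1, 6.7]
grip_width: 0.28
grip_force: 58.7
TCP [ 448.1 -298.    57.4] yang 46.64 tz [ 0.0012 -0.0012 -1.    ] shift m [ 0.0001 -0.0008  0.0034]
{'time_s': 3.9, 'joints': array([-8.04622913e-01,  5.58158569e-01,  1.66361757e+00, -1.34344601e-05,
        9.18094806e-01, -1.61859058e+00]), 'dq': array([-1.57281528e-04, -8.05930057e-04, -5.36835103e-04,  1.55105877e-03,
        5.15876422e-04,  1.00483074e-05]), 'tau': array([ 2.55546123e-01, -4.30214667e+01, -1.89475125e+01,  4.21741221e-02,
       -3.85072120e-01,  1.41617833e-02]), 'eef_pos': array([ 448.13693603, -297.98292312,   57.39364302]), 'ee_rot': array([ 7.81633699e-04,  3.69443527e-01,  9.29252786e-01, -3.60757670e-04]), 'force': array([-1.91884765,  0.07214045,  6.65125988]), 'wrist_torque': array([0.18746753, 0.14624192, 0.00877592]), 'grip_force': 58.740387288853526, 'grip_width': 0.27956271568502616}
```

Grasp is firm: opening 24 mm, fingertips just touching the cup top, rim 57.4 mm below the TCP. I'll lift and carry it to just short of the adaptor.

```bash
python3 -m jog '[[0,0,-0.01,0,0,0,0],[0,0,-0.03,0,0,0,0],[0,0,-0.045,0,0,0,0],[0,0,-0.045,0,0,0,0],[0,0,-0.035,0,0,0,0]]' 80
python3 -m jog '[[0.01,0.018,-0.01,0,0,0,0],[0.0215,0.039,0,0,0,0,0],[0.0215,0.039,0,0,0,0,0],[0.0215,0.039,0,0,0,0,0],[0.0215,0.039,0,0,0,0,0]]'
python3 -m jog '[[0.0215,0.039,0,0,0,0,0],[0.0215,0.039,0,0,0,0,0],[0.0215,0.039,0,0,0,0,0],[0.01,0.02,0,0,0,0,0],[0,0,0,0,0,0,0]]'
python3 - <<'E'
from h import *
t=tool();s=sense();print(s["force"],s["grip_width"]);im=eyes.capture("wrist");cv2.imwrite("pics/wrist2.png",im[...,::-1]);W=cam("wrist",t)
to([558.4,135.3,220]);print("poppet px",proj(W,[558.4,135.3,119]),"rim centre px",proj(W,t[:3,3]+t[:3,2]*57.4))
E
```

```text
time_s: 4.4
eef_pos: [447.8, -297.5, 224.4]
ee_rot: [0.001, 0.369, 0.929, -0.0]
force: [0.5, -1.7, -3.6]
grip_width: 0.279
grip_force: 79.0
time_s: 4.9
eef_pos: [497.3, -103.3, 231.7]
ee_rot: [-0.0, 0.37, 0.929, 0.0]
force: [0.7, 0.2, -2.4]
grip_width: 0.277
grip_force: 79.0
time_s: 5.4
eef_pos: [537.3, 48.3, 231.4]
ee_rot: [-0.0, 0.368, 0.93, 0.0]
force: [0.1, -0.0, -2.0]
grip_width: 0.283
grip_force: 79.2
[ 0.07164195 -0.04089531 -1.95960504] 0.2832959263621992
TCP [537.1  46.7 231.3] yang 46.78 tz [-6.e-04 -0.e+00 -1.e+00] shift m [0.0452 0.0792 0.0113]
poppet px [357.07600456 143.11707021] rim centre px [262.74465217 218.72507222]
```

View pics/wrist2.png

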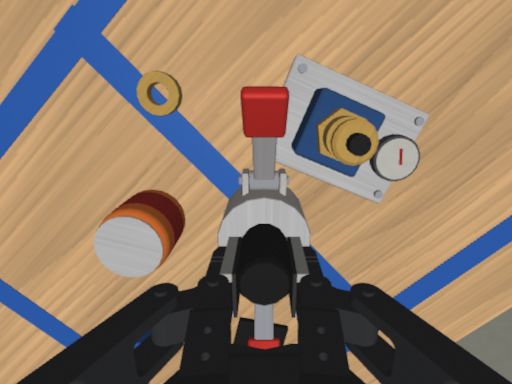

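The wrist view shows the poppet at about (359,144), less than 2 px from the prediction, with the cap held upright. I'll take a second wrist view with the adaptor straight ahead and triangulate its height.

```bash
python3 - <<'E'
from h import *
np.save("t2.npy",tool())
E
python3 -m jog '[[-0.005,0.025,0,0,0,0,0],[-0.005,0.035,0,0,0,0,0],[-0.005,0.018,0,0,0,0,0],[0,0,0,0,0,0,0],[0,0,0,0,0,0,0]]'
python3 - <<'E'
from h import *
t=tool();im=eyes.capture("wrist");cv2.imwrite("pics/wrist3.png",im[...,::-1])
R_=[];Rb=[]
for f,tt in(("wrist2",np.load("t2.npy")),("wrist3",t)):
    W=cam("wrist",tt);g=proj(W,[558.4,135.3,119]);im=cv2.imread(f"pics/{f}.png")
    hsv=cv2.cvtColor(im,cv2.COLOR_BGR2HSV);x,y=g.astype(int)
    dark=(hsv[...,2]<50);roi=np.zeros_like(dark);roi[y-18:y+19,x-18:x+19]=1
    B=sorted(blobs(dark&roi,40),key=lambda b:-b[1]);print(f,g.round(1),B[:3]);p=B[0][0]
    R_.append(ray(W,p))
    print(" at z=119:",plane(W,p,119).round(1)," at z=125:",plane(W,p,125).round(1))
    R_s=(f,p)
x,e=tri(R_);print("poppet",x.round(1),np.round(e,2));to([x[0],x[1],230])
cv2.imwrite("pics/w3crop.png",cv2.resize(cv2.imread("pics/wrist3.png")[40:300,140:390],None,fx=2.2,fy=2.2,interpolation=cv2.INTER_CUBIC))
E
```

```text
time_s: 5.95
eef_pos: [601.4, 91.0, 231.1]
ee_rot: [-0.0, 0.37, 0.929, -0.0]
force: [-0.6, 0.6, -1.8]
grip_width: 0.283
grip_force: 79.7
wrist2 [358.8 141.8] [([358.2, 143.8], 400)]
 at z=119: [559.3 133.9 119. ]  at z=125: [557.3 133.2 125. ]
wrist3 [266.3 121.3] []Traceback (most recent call last):
  File "<stdin>", line 8, in <module>
IndexError: list index out of range
```

```bash
python3 -m jog '[[0.0,0.03,0,0,0,0,0],[0,0.035,0,0,0,0,0],[0.0,0.015,0,0,0,0,0],[0,0,0,0,0,0,0],[0,0,0,0,0,0,0]]'
python3 - <<'E'
from h import *
t=tool();im=eyes.capture("wrist");cv2.imwrite("pics/wrist4.png",im[...,::-1])
R_=[]
for f,tt in(("wrist2",np.load("t2.npy")),("wrist4",t)):
    W=cam("wrist",tt);g=proj(W,[558.4,135.3,119]);im=cv2.imread(f"pics/{f}.png")
    hsv=cv2.cvtColor(im,cv2.COLOR_BGR2HSV);x,y=g.astype(int)
    dark=(hsv[...,2]<50);roi=np.zeros_like(dark);roi[y-20:y+21,x-20:x+21]=1
    B=sorted(blobs(dark&roi,40),key=lambda b:-b[1]);print(f,g.round(1),B[:3])
    if B: R_.append(ray(W,B[0][0]));print(plane(W,B[0][0],119).round(1))
if len(R_)>1:x,e=tri(R_);print("poppet",x.round(1),np.round(e,2));to([x[0],x[1],230])
cv2.imwrite("pics/w4crop.png",cv2.resize(cv2.imread("pics/wrist4.png")[40:300,100:390],None,fx=2,fy=2,interpolation=cv2.INTER_CUBIC))
E
```

```text
time_s: 6.5
eef_pos: [656.3, 149.2, 231.3]
ee_rot: [-0.0, 0.37, 0.929, -0.0]
force: [0.4, 0.3, -2.7]
grip_width: 0.278
grip_force: 80.1
wrist2 [358.8 141.8] [([358.2, 143.8], 400)]
[559.3 133.9 119. ]
wrist4 [167.2 121.5] [([166.8, 121.9], 424)]
[558.4 134.8 119. ]
poppet [558.9 134.4 119.2] [0.64 0.64]
TCP [656.2 149.1 231.5] yang 46.58 tz [-4.e-04 -3.e-04 -1.e+00] shift m [ 0.0606 -0.0776  0.0016]
```

View pics/w4crop.png

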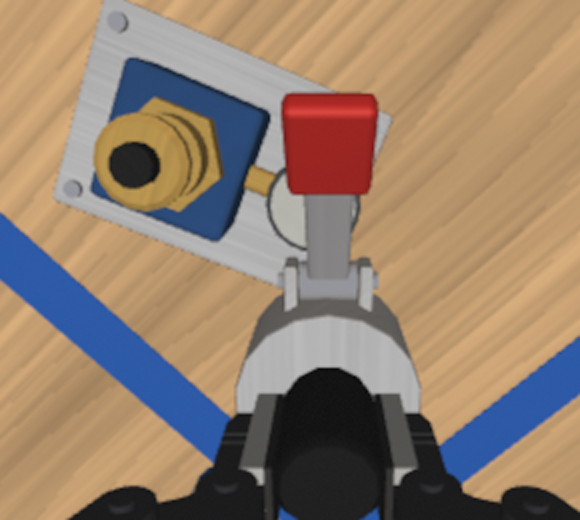

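Poppet at (558.9,134.4), z≈119, the same from both camera pairs. So the lip is at about 107, and the home TCP height is about 135. The cap sits about 1 mm towards +x in the tool. I'll go above the adaptor.

```bash
python3 -m jog '[[0.015,-0.02,0,0,0,0,0],[0.025,-0.03,0,0,0,0,0],[0.0195,-0.0275,0.01,0,0,0,0],[0,0,0.015,0,0,0,0],[0,0,0.01,0,0,0,0]]'
python3 -m jog '[[0,0,0,0,0,0,0],[0,0,0,0,0,0,0]]'
python3 - <<'E'
from h import *
to([559.8,133.6,175]);s=sense();print(s["force"])
for n in("scene","top"): cv2.imwrite(f"pics/{n}5.png",eyes.capture(n)[...,::-1])
E
```

```text
time_s: 7.05
eef_pos: [559.2, 133.8, 196.5]
ee_rot: [0.0, 0.37, 0.929, 0.0]
force: [0.1, 0.0, -2.8]
grip_width: 0.28
grip_force: 80.4
time_s: 7.25
eef_pos: [560.8, 134.3, 196.7]
ee_rot: [0.0, 0.37, 0.929, 0.0]
force: [0.5, -0.6, -1.9]
grip_width: 0.279
grip_force: 80.3
TCP [560.8 134.3 196.7] yang 46.61 tz [ 6.e-04 -0.e+00 -1.e+00] shift m [ 0.0002 -0.0012  0.0217]
[ 0.48165687 -0.57046197 -1.87019371]
```

```bash
python3 -m jog '[[0,-0.001,0.01,0,0,0,0],[0,0,0.01,0,0,0,0],[0,0,0.004,0,0,0,0],[0,0,0.003,0,0,0,0],[0,0,0,0,0,0,0]]'
python3 -m jog '[[0,0,0.002,0,0,0,0],[0,0,0.002,0,0,0,0],[0,0,0.002,0,0,0,0]]'
python3 -m jog '[[0,0,0.002,0,0,0,0],[0,0,0.002,0,0,0,0]]'
python3 -c "
from h import *
to([559.8,133.6,147]);s=sense();print(s['force'],s['wrist_torque'])"
```

```text
time_s: 7.85
eef_pos: [559.5, 133.9, 168.8]
ee_rot: [-0.0, 0.369, 0.929, -0.0]
force: [-0.1, -0.7, -3.0]
grip_width: 0.279
grip_force: 80.3
time_s: 8.15
eef_pos: [559.6, 133.9, 163.3]
ee_rot: [0.0, 0.369, 0.929, 0.0]
force: [-0.4, 0.2, -2.8]
grip_width: 0.28
grip_force: 80.3
time_s: 8.35
eef_pos: [559.6, 133.9, 159.1]
ee_rot: [0.0, 0.369, 0.929, -0.0]
force: [0.4, -0.3, -3.2]
grip_width: 0.278
grip_force: 80.3
TCP [559.6 133.9 159.1] yang 46.64 tz [-0. -0. -1.] shift m [-0.0004 -0.0001  0.0121]
[ 0.36957924 -0.30858105 -3.16702484] [ 0.02559238 -0.00695635 -0.01023552]
```

No side forces; the rim is passing the lip. I'll continue in small steps.

```bash
python3 -m jog '[[0,0,0.002,0,0,0,0],[0,0,0.002,0,0,0,0],[0,0,0.002,0,0,0,0]]'
python3 -m jog '[[0,0,0.001,0,0,0,0],[0,0,0.001,0,0,0,0],[0,0,0.001,0,0,0,0]]'
python3 -m jog '[[0,0,0.001,0,0,0,0],[0,0,0.001,0,0,0,0],[0,0,0.001,0,0,0,0]]'
```

```text
time_s: 8.65
eef_pos: [559.7, 133.9, 153.9]
ee_rot: [0.0, 0.369, 0.929, 0.0]
force: [-4.6, -0.2, 9.8]
grip_width: 0.278
grip_force: 81.7
time_s: 8.95
eef_pos: [559.7, 133.9, 151.7]
ee_rot: [0.001, 0.369, 0.929, 0.0]
force: [-5.0, -0.8, 9.1]
grip_width: 0.28
grip_force: 81.7
time_s: 9.25
eef_pos: [559.7, 133.9, 148.7]
ee_rot: [0.001, 0.369, 0.929, 0.0]
force: [-4.5, -0.9, 9.7]
grip_width: 0.282
grip_force: 81.7
```

Steady push of about 12.5 N since TCP≈155: the poppet is giving way. A small side force towards −x suggests about 1 mm of offset, so I'll relieve it and continue.

```bash
python3 -m jog '[[0.0005,-0.0005,0,0,0,0,0],[0.0003,-0.0003,0.0005,0,0,0,0]]'
python3 -m jog '[[0,0,0.001,0,0,0,0],[0,0,0.001,0,0,0,0]]'
python3 -c "
from rig import sense
s=sense();print(s['force'],s['wrist_torque'],s['eef_pos'])"
```

```text
time_s: 9.45
eef_pos: [559.5, 133.9, 148.5]
ee_rot: [0.002, 0.369, 0.929, 0.001]
force: [0.2, 0.0, 8.6]
grip_width: 0.281
grip_force: 81.5
time_s: 9.65
eef_pos: [559.5, 133.9, 146.7]
ee_rot: [0.002, 0.369, 0.929, 0.001]
force: [-1.5, -1.0, 10.5]
grip_width: 0.274
grip_force: 81.6
[-1.47183826 -1.0036536  10.47429523] [-0.05818597  0.22725326 -0.01525296] [559.52300497 133.91004997 146.71959012]
```

Side force is gone. I'll keep pressing in 1 mm steps until the hard stop.

```bash
python3 -m jog '[[0.0001,-0.0001,0.001,0,0,0,0],[0,0,0.001,0,0,0,0]]'
python3 -m jog '[[0,0,0.001,0,0,0,0]]'
python3 -m jog '[[0,0,0.0007,0,0,0,0]]'
```

```text
time_s: 9.85
eef_pos: [559.5, 133.9, 144.7]
ee_rot: [0.002, 0.369, 0.929, 0.001]
force: [-0.3, 0.5, 9.5]
grip_width: 0.28
grip_force: 81.6
time_s: 9.95
eef_pos: [559.5, 133.9, 143.7]
ee_rot: [0.002, 0.369, 0.929, 0.001]
force: [-0.6, -0.5, 9.5]
grip_width: 0.278
grip_force: 81.6
time_s: 10.05
eef_pos: [559.5, 133.9, 143.0]
ee_rot: [0.002, 0.369, 0.929, 0.001]
force: [-1.6, 0.2, 8.5]
grip_width: 0.278
grip_force: 81.6
```

```bash
python3 -m jog '[[0,0,0.0007,0,0,0,0]]'
python3 -m jog '[[0,0,0.0007,0,0,0,0]]'
python3 -m jog '[[0,0,0.0005,0,0,0,0]]'
```

```text
time_s: 10.15
eef_pos: [559.5, 133.9, 142.4]
ee_rot: [0.002, 0.369, 0.929, 0.001]
force: [-2.2, -0.7, 14.8]
grip_width: 0.278
grip_force: 82.4
time_s: 10.25
eef_pos: [559.6, 133.9, 142.4]
ee_rot: [0.002, 0.369, 0.929, 0.001]
force: [-4.5, -0.6, 19.8]
grip_width: 0.284
grip_force: 82.6
time_s: 10.35
eef_pos: [559.6, 133.9, 142.4]
ee_rot: [0.002, 0.369, 0.929, 0.001]
force: [-6.3, -1.4, 21.5]
grip_width: 0.279
grip_force: 82.8
```

Hard stop at TCP 142.4, 12 mm below first contact and consistent with the poppet's travel. One more firm nudge, then I'll unload, release, and back off.

```bash
python3 -m jog '[[0.0005,-0.0005,0.0007,0,0,0,0],[0,0,0.0003,0,0,0,0]]'
python3 -m jog '[[0,0,-0.001,0,0,0,0],[0,0,-0.001,0,0,0,0]]'
python3 -c "
from rig import sense
s=sense();print(s['force'],s['wrist_torque'],s['eef_pos'])"
```

```text
time_s: 10.55
eef_pos: [559.5, 133.9, 142.3]
ee_rot: [0.003, 0.369, 0.929, 0.001]
force: [-4.8, -1.3, 24.8]
grip_width: 0.278
grip_force: 83.5
time_s: 10.75
eef_pos: [559.3, 133.9, 142.5]
ee_rot: [0.003, 0.369, 0.929, 0.001]
force: [3.7, 0.1, 2.8]
grip_width: 0.28
grip_force: 80.9
[3.69536458 0.07253589 2.75754236] [ 0.1163287  -0.54420699 -0.05753593] [559.32544029 133.91740388 142.47108042]
```

```bash
python3 -m jog '[[0,0,0,0,0,0,0.06],[0,0,0,0,0,0,0.06],[0,0,0,0,0,0,0.06],[0,0,0,0,0,0,0.06],[0,0,-0.01,0,0,0,0.06]]'
python3 -m jog '[[0,0,-0.04,0,0,0,0.06],[0,0,-0.045,0,0,0,0.06],[0,0,-0.045,0,0,0,0.0],[0,0,0,0,0,0,0.0],[0,0,0,0,0,0,0.0]]' 40
python3 - <<'E'
from h import *
t=tool();im=eyes.capture("wrist");cv2.imwrite("pics/wrist6.png",im[...,::-1]);W=cam("wrist",t)
print(t[:3,3]);B=blobs(red(im),60);print("wrist",B)
D={}
for n in("scene","top"):
    im2=eyes.capture(n);cv2.imwrite(f"pics/{n}6.png",im2[...,::-1]);print(n,blobs(red(im2)))
for b in B: print([plane(W,b[0],z).round(1).tolist() for z in (130,140)])
E
```

```text
time_s: 11.25
eef_pos: [557.0, 133.8, 149.3]
ee_rot: [-0.001, 0.369, 0.929, -0.001]
force: [-1.1, -0.7, 0.3]
grip_width: 0.703
grip_force: 0.0
time_s: 11.75
eef_pos: [557.7, 133.9, 281.1]
ee_rot: [0.001, 0.369, 0.929, 0.0]
force: [-0.6, 0.1, 0.4]
grip_width: 0.199
grip_force: 0.0
[557.67060474 133.90256669 281.11982527]
wrist [([265.0, 105.0], 487), ([264.6, 249.9], 415)]
scene [([284.8, 138.2], 31), ([275.3, 181.6], 19), ([205.8, 347.3], 21)]
top [([415.8, 103.8], 38), ([250.5, 168.9], 87)]
[[506.1, 185.5, 130.0], [505.8, 185.6, 140.0]]
[[615.1, 82.1, 130.0], [611.0, 86.0, 140.0]]
```

View pics/wrist6.png

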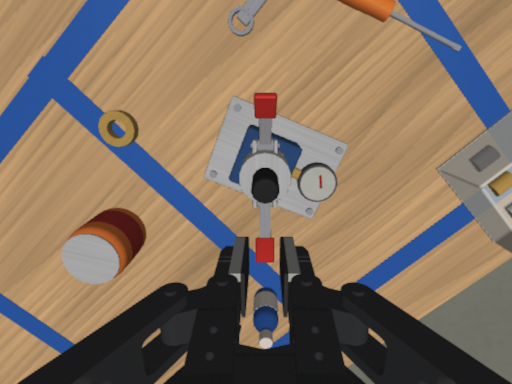

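The cap is upright on the adaptor, arms up, with pads at (265,105) and (265,250) and in line with tool x. Backing out the pads at z≈137 puts the cap centre at about (558.8,134.6) and the arms about 39° up. With the fingers shut, I'll go above arm a (tool +x side), with 63 mm as the starting radius.

```bash
python3 -m jog '[[0.03,0.0013,0,0,0,0,0],[0.0327,0,0.03,0,0,0,0],[0,0,0.04,0,0,0,0],[0,0,0.03,0,0,0,0],[0,0,0,0,0,0,0]]'
python3 -m jog '[[0,0,0,0,0,0,0],[0,0,0,0,0,0,0]]'
python3 -c "
from h import *
to([513,177.9,155]);s=sense();print(s['force'],s['grip_width'])"
```

```text
time_s: 12.4
eef_pos: [510.6, 177.7, 175.9]
ee_rot: [-0.004, 0.369, 0.929, -0.002]
force: [0.1, 0.6, 0.4]
grip_width: -0.002
grip_force: 0.0
time_s: 12.6
eef_pos: [513.7, 177.9, 181.8]
ee_rot: [0.001, 0.37, 0.929, 0.001]
force: [0.2, 0.2, 0.5]
grip_width: -0.004
grip_force: 0.0
TCP [513.7 177.9 181.8] yang 46.63 tz [ 2.5e-03  3.0e-04 -1.0e+00] shift m [ 0.0006 -0.0005  0.0268]
[0.24518283 0.24439838 0.51825916] -0.004372677299735144
```

```bash
python3 -m jog '[[0,0,0.012,0,0,0,0],[0,0,0.008,0,0,0,0],[0,0,0.003,0,0,0,0],[0,0,0.002,0,0,0,0]]'
python3 -m jog '[[0.001,0,0.002,0,0,0,0],[0.001,0,0.002,0,0,0,0],[0.001,0,0.002,0,0,0,0]]'
python3 -m jog '[[0.001,0,0.002,0,0,0,0],[0.001,0,0.002,0,0,0,0],[0.001,0,0.002,0,0,0,0]]'
```

```text
time_s: 13.0
eef_pos: [512.8, 177.8, 154.8]
ee_rot: [-0.0, 0.369, 0.929, -0.0]
force: [1.0, -0.6, 0.3]
grip_width: -0.005
grip_force: 0.0
time_s: 13.3
eef_pos: [510.9, 180.0, 149.3]
ee_rot: [0.0, 0.369, 0.929, 0.0]
force: [0.1, 0.7, 2.1]
grip_width: 0.003
grip_force: 0.7
time_s: 13.6
eef_pos: [508.7, 182.2, 143.6]
ee_rot: [0.0, 0.369, 0.929, 0.0]
force: [-0.5, 0.7, 5.4]
grip_width: 0.001
grip_force: 2.1
```

Contact at about 5 N, as expected for the friction. I'll follow the arc down.

```bash
python3 -m jog '[[0.0016,0,0.004,0,0,0,0],[0.0016,0,0.004,0,0,0,0],[0.0016,0,0.004,0,0,0,0]]'
python3 -m jog '[[0.0017,0,0.004,0,0,0,0],[0.0017,0,0.004,0,0,0,0],[0.002,0,0.003,0,0,0,0]]'
python3 -m jog '[[0.0025,0,0.003,0,0,0,0],[0.0025,0,0.003,0,0,0,0],[0.002,0,0.003,0,0,0,0]]'
python3 -c "
from h import *
to([513,177.9,155]);s=sense();print(s['force'],np.linalg.norm(s['eef_pos'][:2]-[558.8,134.6]))"
```

```text
time_s: 13.9
eef_pos: [505.1, 185.7, 131.5]
ee_rot: [0.0, 0.369, 0.929, 0.0]
force: [-0.7, 0.5, 4.8]
grip_width: 0.003
grip_force: 2.2
time_s: 14.2
eef_pos: [501.5, 188.8, 120.1]
ee_rot: [0.001, 0.369, 0.929, 0.0]
force: [3.6, -2.5, 3.7]
grip_width: 0.001
grip_force: 1.9
time_s: 14.5
eef_pos: [496.1, 193.9, 111.1]
ee_rot: [0.0, 0.369, 0.929, 0.0]
force: [2.0, -1.4, 4.7]
grip_width: -0.001
grip_force: 2.2
TCP [496.1 193.9 111.1] yang 46.64 tz [ 6.e-04 -1.e-04 -1.e+00] shift m [-0.0233 -0.     -0.0439]
[ 1.97558419 -1.41628728  4.66176301] 86.33511109639329
```

```bash
python3 -m jog '[[0.0005,0,0.003,0,0,0,0],[0,0,0.002,0,0,0,0]]'
python3 -m jog '[[0,0,0.002,0,0,0,0],[0,0,0.0015,0,0,0,0]]'
python3 -m jog '[[-0.0005,0,0.0015,0,0,0,0],[-0.0005,0,0.001,0,0,0,0]]'
```

```text
time_s: 14.7
eef_pos: [495.6, 194.2, 106.0]
ee_rot: [-0.0, 0.369, 0.929, 0.0]
force: [2.1, -3.1, 4.9]
grip_width: 0.002
grip_force: 2.1
time_s: 14.9
eef_pos: [495.7, 194.1, 102.5]
ee_rot: [-0.0, 0.369, 0.929, 0.0]
force: [1.3, -1.0, 4.7]
grip_width: 0.003
grip_force: 2.1
time_s: 15.1
eef_pos: [496.2, 193.6, 100.0]
ee_rot: [-0.0, 0.369, 0.929, 0.0]
force: [-0.2, 0.2, 5.1]
grip_width: -0.004
grip_force: 2.2
```

```bash
python3 -m jog '[[0,0,0.0015,0,0,0,0],[0,0,0.001,0,0,0,0]]'
python3 -m jog '[[0,0,0.001,0,0,0,0],[0,0,0.001,0,0,0,0]]'
python3 -m jog '[[0,0,0.001,0,0,0,0]]'
```

```text
time_s: 15.3
eef_pos: [496.5, 193.4, 97.6]
ee_rot: [0.0, 0.369, 0.929, -0.0]
force: [0.9, -0.7, 5.8]
grip_width: 0.0
grip_force: 2.1
time_s: 15.5
eef_pos: [496.5, 193.4, 95.7]
ee_rot: [0.0, 0.369, 0.929, -0.0]
force: [1.4, -0.8, 4.6]
grip_width: -0.002
grip_force: 2.1
time_s: 15.6
eef_pos: [496.5, 193.4, 94.7]
ee_rot: [0.0, 0.369, 0.929, -0.0]
force: [0.7, -0.4, 4.5]
grip_width: -0.002
grip_force: 2.1
```

```bash
python3 -m jog '[[0,0,0.001,0,0,0,0],[0,0,0.001,0,0,0,0]]'
python3 -m jog '[[-0.0003,0,0.001,0,0,0,0]]'
python3 -m jog '[[-0.0003,0,0.001,0,0,0,0]]'
```

```text
time_s: 15.8
eef_pos: [496.4, 193.4, 92.7]
ee_rot: [0.0, 0.369, 0.929, 0.0]
force: [0.1, -1.4, 4.7]
grip_width: 0.003
grip_force: 2.0
time_s: 15.9
eef_pos: [496.6, 193.3, 91.6]
ee_rot: [-0.0, 0.369, 0.929, -0.0]
force: [0.9, -1.0, 4.9]
grip_width: -0.001
grip_force: 2.0
time_s: 16.0
eef_pos: [496.8, 193.0, 90.6]
ee_rot: [-0.0, 0.369, 0.929, -0.0]
force: [1.1, -0.8, 6.1]
grip_width: 0.001
grip_force: 2.0
```

```bash
python3 -m jog '[[-0.0003,0,0.001,0,0,0,0]]'
python3 -m jog '[[-0.0003,0,0.001,0,0,0,0]]'
python3 -m jog '[[-0.0003,0,0.001,0,0,0,0]]'
python3 - <<'E'
from h import *
print(sense()["force"],tool()[:3,3]);im=eyes.capture("wrist");cv2.imwrite("pics/wrist7.png",im[...,::-1]);print(blobs(red(im),40))
E
```

```text
time_s: 16.1
eef_pos: [497.0, 192.8, 89.6]
ee_rot: [-0.0, 0.369, 0.929, -0.0]
force: [-0.2, -0.1, 5.8]
grip_width: 0.002
grip_force: 2.0
time_s: 16.2
eef_pos: [497.2, 192.6, 88.6]
ee_rot: [-0.0, 0.369, 0.929, -0.0]
force: [-0.2, -0.6, 5.7]
grip_width: 0.001
grip_force: 2.3
time_s: 16.3
eef_pos: [497.5, 192.4, 87.7]
ee_rot: [0.0, 0.369, 0.929, 0.0]
force: [1.4, -0.2, 6.8]
grip_width: -0.002
grip_force: 2.7
[ 1.42314222 -0.22321457  6.82190154] [497.5424243  192.4284121   87.72736042]
[]
```

Force is starting to rise as the cam wedges. Continuing.

```bash
python3 -m jog '[[-0.0003,0,0.001,0,0,0,0]]'
python3 -m jog '[[-0.0003,0,0.001,0,0,0,0]]'
python3 -m jog '[[-0.0003,0,0.001,0,0,0,0]]'
```

```text
time_s: 16.45
eef_pos: [497.8, 192.2, 86.9]
ee_rot: [0.0, 0.369, 0.929, 0.0]
force: [-0.1, -0.9, 8.3]
grip_width: -0.002
grip_force: 3.1
time_s: 16.55
eef_pos: [498.2, 192.0, 86.1]
ee_rot: [0.0, 0.369, 0.929, 0.0]
force: [-0.8, -1.1, 9.3]
grip_width: 0.001
grip_force: 4.1
time_s: 16.65
eef_pos: [498.4, 191.9, 85.3]
ee_rot: [0.0, 0.369, 0.929, 0.0]
force: [-1.9, -0.3, 13.8]
grip_width: 0.0
grip_force: 5.9
```

```bash
python3 -m jog '[[0,0,0.0006,0,0,0,0]]'
python3 -m jog '[[0,0,0.0005,0,0,0,0]]'
python3 -m jog '[[0,0,0.0004,0,0,0,0]]'
```

```text
time_s: 16.75
eef_pos: [498.6, 191.9, 85.0]
ee_rot: [0.001, 0.369, 0.929, 0.0]
force: [-1.4, 0.3, 14.9]
grip_width: -0.001
grip_force: 6.5
time_s: 16.85
eef_pos: [498.7, 191.9, 84.8]
ee_rot: [0.001, 0.369, 0.929, 0.0]
force: [-1.1, -1.3, 18.5]
grip_width: 0.001
grip_force: 7.1
time_s: 16.95
eef_pos: [498.8, 192.0, 84.6]
ee_rot: [0.001, 0.369, 0.929, 0.001]
force: [-2.9, 0.0, 18.8]
grip_width: 0.001
grip_force: 7.7
```

```bash
python3 -m jog '[[0,0,0.0004,0,0,0,0]]'
python3 -m jog '[[0,0,0.0003,0,0,0,0],[0,0,0,0,0,0,0]]'
```

```text
time_s: 17.05
eef_pos: [498.9, 192.0, 84.4]
ee_rot: [0.001, 0.369, 0.929, 0.001]
force: [-3.0, -1.2, 19.7]
grip_width: 0.0
grip_force: 8.4
time_s: 17.25
eef_pos: [498.9, 192.0, 84.2]
ee_rot: [0.001, 0.369, 0.929, 0.001]
force: [-3.6, -2.0, 19.6]
grip_width: 0.003
grip_force: 8.3
```

```bash
python3 -m jog '[[0,0,0.0004,0,0,0,0]]'
python3 -m jog '[[0,0,0.0004,0,0,0,0],[0,0,0,0,0,0,0]]'
python3 -c "
from rig import sense
s=sense();print(s['force'],s['eef_pos'])"
```

```text
time_s: 17.35
eef_pos: [499.1, 192.0, 84.0]
ee_rot: [0.001, 0.369, 0.929, 0.001]
force: [-1.9, -0.9, 23.1]
grip_width: -0.004
grip_force: 9.5
time_s: 17.55
eef_pos: [499.2, 192.0, 83.9]
ee_rot: [0.002, 0.369, 0.929, 0.001]
force: [-3.8, -1.8, 21.7]
grip_width: 0.004
grip_force: 9.6
[-3.78363044 -1.77959336 21.6938693 ] [499.19001886 191.98110914  83.8580035 ]
```

Creeping at about 22 N, so it's probably at the stop. I'll lift off and look at the arm's angle from two views.

```bash
python3 -m jog '[[0,0,-0.01,0,0,0,0],[0,0,-0.04,0,0,0,0],[0,0,-0.045,0,0,0,0],[-0.03,0,-0.045,0,0,0,0],[-0.04,0,-0.045,0,0,0,0]]'
python3 -m jog '[[-0.013,0,-0.012,0,0,0,0],[0,0,0,0,0,0,0]]'
python3 - <<'E'
from h import *
t=tool();im=eyes.capture("wrist");cv2.imwrite("pics/wrist8.png",im[...,::-1]);W=cam("wrist",t)
print(t[:3,3]);B=blobs(red(im),40);print("wrist",B)
S={n:eyes.capture(n) for n in("scene","top")}
for n in S: print(n,blobs(red(S[n]),6));cv2.imwrite(f"pics/{n}8.png",S[n][...,::-1])
# radial position of pads along the arm line for assumed z
u=np.array([-.7266,.687])
for b in B:
    for z in(75,80,85,135,140): p=plane(W,b[0],z);print(b[0],z,round(float((p[:2]-[558.8,134.6])@u),1))
v=np.hstack([cv2.resize(cv2.imread("pics/wrist8.png")[60:280,190:350],None,fx=2.5,fy=2.5,interpolation=2),cv2.resize(cv2.imread("pics/scene8.png")[120:210,240:310],(428,550),interpolation=2)])[:550,:800]
cv2.imwrite("pics/v8.png",v)
E
```

```text
time_s: 18.05
eef_pos: [542.0, 150.2, 257.5]
ee_rot: [-0.0, 0.369, 0.93, -0.0]
force: [0.3, -0.4, 0.9]
grip_width: -0.002
grip_force: 0.0
time_s: 18.25
eef_pos: [552.9, 140.0, 268.5]
ee_rot: [0.001, 0.37, 0.929, 0.0]
force: [0.3, 1.5, -1.0]
grip_width: 0.001
grip_force: 0.0
[552.86191425 139.98732084 268.4500401 ]
wrist [([264.0, 106.9], 321)]
scene [([275.5, 178.5], 14), ([205.8, 347.4], 22)]
top [([415.8, 103.8], 38), ([249.0, 169.0], 79)]
[264.0, 106.9] 75 77.7
[264.0, 106.9] 80 77.9
[264.0, 106.9] 85 78.0
[264.0, 106.9] 135 79.9
[264.0, 106.9] 140 80.1
```

View pics/v8.png

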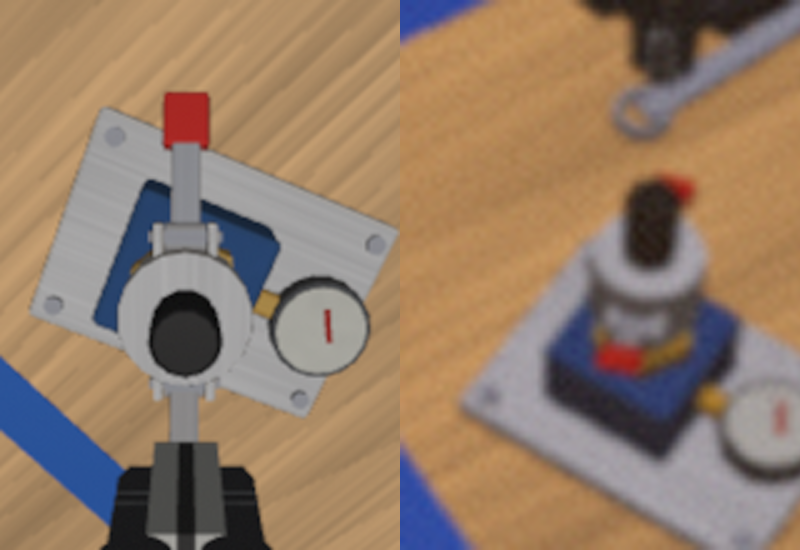

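Arm a is now below horizontal: its pad is at about (264,107) in the wrist view, and arm b is still up. I'll move towards arm b and use that view to triangulate pad a.

```bash
python3 -c "
from h import *
np.save('t8.npy',tool())"
python3 -m jog '[[-0.03,0,0,0,0,0,0],[-0.03,0,0,0,0,0,0],[-0.011,0,0,0,0,0,0],[0,0,0,0,0,0,0],[0,0,0,0,0,0,0]]'
python3 - <<'E'
from h import *
u=np.array([-.7266,.687]);C=np.array([558.8,134.6])
t=tool();im=eyes.capture("wrist");cv2.imwrite("pics/wrist9.png",im[...,::-1]);im8=cv2.imread("pics/wrist8.png")[...,::-1]
W=[cam("wrist",np.load("t8.npy")),cam("wrist",t)]
E=[]
for i in(im8,im):
    m=red(i);m[180:]=0;ys,xs=np.nonzero(m);c=xs.mean();print(c,ys.min(),ys.max(),len(xs));E.append([(c,ys.min()-.5),(c,ys.max()+.5)])
for k in(0,1):
    x,e=tri([ray(W[0],E[0][k]),ray(W[1],E[1][k])]);print("outer" if k==0 else "inner","r",((x[:2]-C)@u).round(1),"z",x[2].round(1),np.round(e,2))
g=C-63*u;to([g[0],g[1],178])
E
```

```text
time_s: 18.9
eef_pos: [602.7, 93.3, 267.1]
ee_rot: [-0.001, 0.369, 0.929, -0.0]
force: [-1.4, 0.5, 0.0]
grip_width: 0.001
grip_force: 0.0
263.9781931464174 97 118 321
266.289972899729 26 143 369
outer r 91.4 z 48.9 [1.62 1.62]
inner r 150.7 z 1235.6 [3.88 3.88]
TCP [602.7  93.5 267.5] yang 46.71 tz [-9.e-04  3.e-04 -1.e+00] shift m [-0.0029 -0.0002  0.0894]
```

```bash
python3 - <<'E'
from h import *
u=np.array([-.7266,.687]);C=np.array([558.8,134.6])
t=tool();im=eyes.capture("wrist");cv2.imwrite("pics/wrist10.png",im[...,::-1]);im8=cv2.imread("pics/wrist8.png")[...,::-1]
W=[cam("wrist",np.load("t8.npy")),cam("wrist",t)]
for i in(im8,im): print(blobs(red(i),15))
E=[]
for i,l in((im8,180),(im,90)):
    m=red(i);m[l:]=0;ys,xs=np.nonzero(m);c=xs.mean();print(c,ys.min(),ys.max(),len(xs));E.append([(c,ys.min()-.5),(c,ys.max()+.5),(c,ys.mean())])
for k in range(3):
    x,e=tri([ray(W[0],E[0][k]),ray(W[1],E[1][k])]);print(["outer","inner","mid"][k],"r",((x[:2]-C)@u).round(1),"z",x[2].round(1),np.round(e,2))
for ph in(28,20,10):
    for s in(41,67):
        f=np.radians(-ph);r=31+s*np.cos(f)-3.5*np.sin(f);z=103+s*np.sin(f)+3.5*np.cos(f);print(ph,s,[proj(w,[*(C+r*u),z]).round(1).tolist() for w in W])
E
```

```text
[([264.0, 106.9], 321)]
[([264.5, 35.7], 363), ([262.5, 199.5], 518)]
263.9781931464174 97 118 321
264.4517906336088 26 48 363
outer r 91.4 z 48.6 [0.7 0.7]
inner r 68.1 z 58.7 [0.69 0.69]
mid r 80.4 z 56.5 [0.69 0.69]
28 41 [[263.9, 119.7], [263.0, 43.1]]
28 67 [[263.9, 96.2], [263.1, 19.0]]
20 41 [[263.9, 118.2], [263.0, 39.9]]
20 67 [[263.9, 92.7], [263.0, 12.7]]
10 41 [[263.9, 117.4], [263.0, 37.0]]
10 67 [[263.9, 89.9], [263.0, 6.2]]
```

The pad's apparent length (22–23 px) fits about 28° below horizontal, so arm a is at its stop within the measuring error. Now arm b with the same profile, mirrored.

```bash
python3 -m jog '[[-0.0029,0,0.03,0,0,0,0],[0,0,0.04,0,0,0,0],[0,0,0.025,0,0,0,0],[0,0,0.008,0,0,0,0],[0,0,0.004,0,0,0,0]]'
python3 -m jog '[[0,0,0.002,0,0,0,0],[-0.001,0,0.002,0,0,0,0],[-0.001,0,0.002,0,0,0,0],[-0.001,0,0.002,0,0,0,0]]'
python3 -m jog '[[-0.001,0,0.002,0,0,0,0],[-0.001,0,0.002,0,0,0,0],[-0.001,0,0.002,0,0,0,0]]'
python3 -c "
from h import *
to([600,90,150]);s=sense();print(s['force'],np.linalg.norm(s['eef_pos'][:2]-[558.8,134.6]))"
```

```text
time_s: 19.5
eef_pos: [605.1, 91.0, 160.8]
ee_rot: [-0.001, 0.369, 0.929, -0.0]
force: [-2.8, 1.0, 1.6]
grip_width: 0.003
grip_force: 1.4
time_s: 19.9
eef_pos: [608.4, 88.2, 153.4]
ee_rot: [0.001, 0.369, 0.929, 0.0]
force: [-0.8, 2.0, 3.9]
grip_width: 0.001
grip_force: 1.9
time_s: 20.2
eef_pos: [610.7, 85.8, 147.1]
ee_rot: [0.001, 0.37, 0.929, 0.0]
force: [0.8, 0.2, 4.9]
grip_width: 0.001
grip_force: 2.0
TCP [610.7  85.8 147.1] yang 46.63 tz [ 1.9e-03 -5.0e-04 -1.0e+00] shift m [ 0.0106 -0.0043 -0.0029]
[0.75384444 0.24963462 4.94732467] 71.21591770674621
```

```bash
python3 -m jog '[[-0.0012,0,0.004,0,0,0,0],[-0.0012,0,0.004,0,0,0,0],[-0.0012,0,0.004,0,0,0,0]]'
python3 -m jog '[[-0.0014,0,0.004,0,0,0,0],[-0.0014,0,0.004,0,0,0,0],[-0.0014,0,0.004,0,0,0,0]]'
python3 -m jog '[[-0.002,0,0.004,0,0,0,0],[-0.002,0,0.003,0,0,0,0],[-0.002,0,0.003,0,0,0,0]]'
python3 -c "
from h import *
to([600,90,150]);s=sense();print(s['force'],np.linalg.norm(s['eef_pos'][:2]-[558.8,134.6]))"
```

```text
time_s: 20.5
eef_pos: [613.3, 83.2, 134.9]
ee_rot: [0.001, 0.37, 0.929, 0.0]
force: [1.6, -1.3, 4.7]
grip_width: -0.001
grip_force: 2.1
time_s: 20.8
eef_pos: [615.7, 80.8, 122.3]
ee_rot: [-0.0, 0.37, 0.929, 0.0]
force: [-0.7, 1.5, 3.7]
grip_width: 0.0
grip_force: 2.0
time_s: 21.1
eef_pos: [619.9, 76.9, 112.3]
ee_rot: [-0.001, 0.369, 0.929, -0.0]
force: [-2.5, 2.4, 4.4]
grip_width: -0.003
grip_force: 2.3
TCP [619.9  76.9 112.3] yang 46.65 tz [-1.e-03  4.e-04 -1.e+00] shift m [ 0.0235 -0.0041 -0.0377]
[-2.48481338  2.44793683  4.40103097] 84.0047635323406
```

```bash
python3 -m jog '[[-0.001,0,0.003,0,0,0,0],[-0.001,0,0.003,0,0,0,0],[0,0,0.003,0,0,0,0]]'
python3 -m jog '[[0,0,0.003,0,0,0,0],[0.0005,0,0.002,0,0,0,0],[0.0005,0,0.002,0,0,0,0]]'
python3 -m jog '[[0.0003,0,0.002,0,0,0,0],[0.0003,0,0.0015,0,0,0,0]]'
python3 -m jog '[[0.0003,0,0.0015,0,0,0,0],[0.0003,0,0.001,0,0,0,0]]'
```

```text
time_s: 21.4
eef_pos: [621.7, 75.2, 103.5]
ee_rot: [0.0, 0.37, 0.929, 0.0]
force: [-1.8, 1.4, 4.8]
grip_width: -0.004
grip_force: 2.1
time_s: 21.7
eef_pos: [621.0, 75.9, 96.8]
ee_rot: [0.0, 0.369, 0.929, 0.0]
force: [-1.9, 0.4, 8.1]
grip_width: -0.002
grip_force: 3.4
time_s: 21.9
eef_pos: [620.9, 76.2, 94.2]
ee_rot: [0.001, 0.369, 0.929, 0.0]
force: [-1.6, -0.1, 13.0]
grip_width: 0.001
grip_force: 5.7
time_s: 22.1
eef_pos: [620.9, 76.6, 92.5]
ee_rot: [0.002, 0.369, 0.929, 0.0]
force: [-2.7, -0.5, 17.1]
grip_width: -0.001
grip_force: 7.1
```

Force is rising earlier here than on arm a, so the cap may have tipped slightly towards a. I'll continue gently.

```bash
python3 -m jog '[[0.0003,0,0.0007,0,0,0,0],[0,0,0,0,0,0,0]]'
python3 -m jog '[[0.0002,0,0.0007,0,0,0,0],[0,0,0,0,0,0,0]]'
python3 - <<'E'
from h import *
s=sense();print(s["force"],s["eef_pos"])
v=[]
for n,q in(("scene",(235,115,335,215)),("top",(170,140,270,240))):
    im=eyes.capture(n);cv2.imwrite(f"pics/{n}11.png",im[...,::-1]);v.append(cv2.resize(im[q[1]:q[3],q[0]:q[2],::-1],(400,400),interpolation=2))
cv2.imwrite("pics/v11.png",np.hstack(v))
E
```

```text
time_s: 22.3
eef_pos: [620.8, 76.7, 92.1]
ee_rot: [0.002, 0.369, 0.929, 0.0]
force: [-3.6, -0.2, 17.4]
grip_width: -0.006
grip_force: 6.9
time_s: 22.5
eef_pos: [620.9, 76.7, 91.6]
ee_rot: [0.002, 0.369, 0.929, 0.0]
force: [-2.4, 0.1, 16.8]
grip_width: 0.003
grip_force: 7.4
[-2.38788533  0.13647828 16.75672413] [620.88812404  76.67603721  91.61560386]
```

View pics/v11.png

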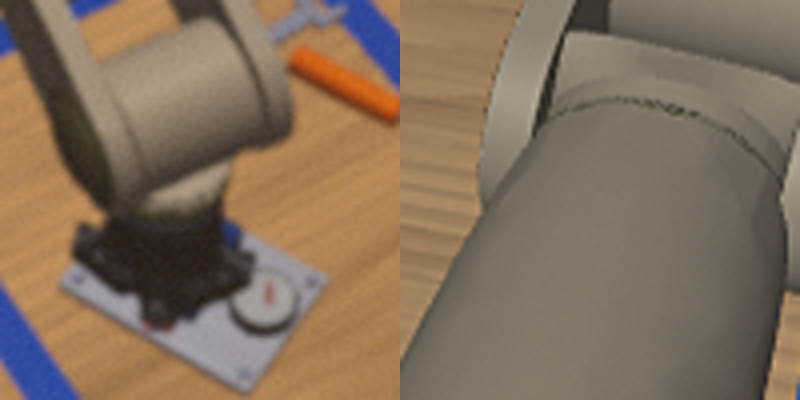

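Both views are blocked by the arm, and I've used all ten pictures, so I'll go by force and position from here.

```bash
python3 -m jog '[[0.0002,0,0.0008,0,0,0,0],[0,0,0,0,0,0,0]]'
python3 -m jog '[[0.0002,0,0.0008,0,0,0,0],[0,0,0,0,0,0,0]]'
python3 -m jog '[[0.0002,0,0.0008,0,0,0,0],[0,0,0,0,0,0,0]]'
```

```text
time_s: 22.8
eef_pos: [620.8, 76.8, 91.2]
ee_rot: [0.003, 0.369, 0.929, 0.0]
force: [-3.6, -1.5, 20.1]
grip_width: 0.0
grip_force: 8.4
time_s: 23.0
eef_pos: [621.1, 76.8, 90.8]
ee_rot: [0.003, 0.369, 0.929, 0.001]
force: [-2.7, -2.2, 22.2]
grip_width: 0.0
grip_force: 9.3
time_s: 23.2
eef_pos: [621.2, 76.8, 90.4]
ee_rot: [0.004, 0.369, 0.929, 0.001]
force: [-2.2, -2.3, 23.5]
grip_width: 0.002
grip_force: 10.2
```

```bash
python3 -m jog '[[0,0,-0.01,0,0,0,0],[0,0,-0.04,0,0,0,0],[0,0,-0.045,0,0,0,0],[0,0,-0.045,0,0,0,0],[0.03,0,-0.04,0,0,0,0]]'
python3 -m jog '[[0.035,0.03,0,0,0,0,0],[0.035,0.035,0,0,0,0,0],[0.035,0.035,0,0,0,0,0],[0.035,0.035,0,0,0,0,0],[0.035,0.035,0,0,0,0,0]]'
python3 -m jog '[[0.035,0.035,0,0,0,0,0],[0.02,0.035,0,0,0,0,0],[0,0.02,0,0,0,0,0],[0,0,0,0,0,0,0]]'
cat > m.py <<'E'
from h import *
u=np.array([-.7266,.687]);C=np.array([558.8,134.6])
S=cam("scene");T=cam("top")
def pads(n,c,lo=5):
    im=eyes.capture(n);m=red(im);return [b for b in blobs(m,lo) if np.hypot(*(np.array(b[0])-c))<60]
A=pads("scene",(280,165));B=pads("top",(226,190));print(A,B)
for a in A:
    for b in B:
        x,e=tri([ray(S,a[0]),ray(T,b[0])])
        if e[0]<6: print(a,b,x.round(1),"r",((x[:2]-C)@u).round(1),np.round(e[0],2))
for ph in(-28,-20,-10,39):
    for s in(1,-1):
        f=np.radians(ph);r=31+54*np.cos(f)-3.5*np.sin(f);z=103+54*np.sin(f)+3.5*np.cos(f);X=[*(C+s*r*u),z];print(ph,"ab"[s<0],"scene",proj(S,X).round(1),"top",proj(T,X).round(1),"z",round(z,1))
E
python3 m.py
```

```text
time_s: 23.7
eef_pos: [598.2, 96.3, 267.9]
ee_rot: [0.0, 0.371, 0.929, -0.0]
force: [0.6, 0.9, -0.0]
grip_width: -0.001
grip_force: 0.0
time_s: 24.2
eef_pos: [586.5, 343.7, 266.2]
ee_rot: [-0.0, 0.37, 0.929, -0.0]
force: [2.5, -1.1, -0.5]
grip_width: -0.001
grip_force: 0.0
time_s: 24.6
eef_pos: [609.0, 446.8, 263.3]
ee_rot: [-0.001, 0.369, 0.93, -0.001]
force: [0.2, 0.5, -0.8]
grip_width: -0.001
grip_force: 0.0
[([284.8, 147.0], 8), ([274.8, 192.8], 34)] [([218.0, 167.0], 5), ([253.3, 173.6], 61), ([195.5, 214.7], 69)]
([284.8, 147.0], 8) ([218.0, 167.0], 5) [579.1 135.7 224.1] r -14.0 4.87
([284.8, 147.0], 8) ([195.5, 214.7], 69) [498.6 190.8  82.5] r 82.3 0.38
([274.8, 192.8], 34) ([253.3, 173.6], 61) [616.1  80.   82.8] r -79.1 0.39
-28 a scene [284.9 147.9] top [196.4 214.2] z 80.7
-28 b scene [274.9 193.5] top [253.8 173.5] z 80.7
-20 a scene [285.2 145.8] top [194.9 214.4] z 87.8
-20 b scene [274.8 193.1] top [254.7 172.1] z 87.8
-10 a scene [285.4 143.5] top [193.5 214.3] z 97.1
-10 b scene [274.8 192. ] top [255.3 170.6] z 97.1
39 a scene [285.3 138.8] top [195.4 207.6] z 139.7
39 b scene [276.2 179.9] top [249.9 169.1] z 139.7
```

Both pads triangulate to z≈82.6 and a half-span of 80.7 mm. At the stop that would be 80.7 mm and 80.3 mm, so both arms are at −28° within the error. Arm a was pressed while the cap could still tip, so I'll recheck it with a gentle press now that b is locked.

```bash
python3 -c "
from h import *
to([498.5,191.6,110])"
python3 -m jog '[[-0.02,-0.035,0,0,0,0,0],[-0.02,-0.045,0,0,0,0,0],[-0.02,-0.045,0,0,0,0,0],[-0.02,-0.045,0,0,0,0,0],[-0.01,-0.045,0,0,0,0,0]]'
python3 -m jog '[[-0.005,-0.035,0.01,0,0,0,0],[0,-0.01,0.03,0,0,0,0],[0,0,0.04,0,0,0,0],[0,0,0.02,0,0,0,0],[0,0,0,0,0,0,0]]'
python3 -c "
from h import *
to([498.5,191.6,110])"
```

```text
TCP [608.7 444.7 265.4] yang 46.62 tz [-0.0014 -0.0012 -1.    ] shift m [-0.0938 -0.2594  0.1558]
time_s: 25.2
eef_pos: [524.6, 223.6, 267.3]
ee_rot: [0.001, 0.37, 0.929, 0.0]
force: [0.7, 0.2, -0.0]
grip_width: 0.004
grip_force: 0.0
time_s: 25.7
eef_pos: [496.9, 189.7, 165.0]
ee_rot: [-0.002, 0.37, 0.929, -0.001]
force: [0.2, 0.2, 0.6]
grip_width: -0.001
grip_force: 0.0
TCP [496.9 189.7 165. ] yang 46.56 tz [-4.4e-03 -8.0e-04 -1.0e+00] shift m [0.     0.0027 0.055 ]
```

```bash
python3 -m jog '[[0,0.002,0.03,0,0,0,0],[0,0,0.025,0,0,0,0],[0,0,0.007,0,0,0,0],[0,0,0.003,0,0,0,0],[0,0,0.002,0,0,0,0]]'
python3 -m jog '[[0,0,0.0015,0,0,0,0],[0,0,0.0015,0,0,0,0]]'
python3 -m jog '[[0,0,0.001,0,0,0,0],[0,0,0.001,0,0,0,0]]'
python3 -c "
from h import *
to([498.5,191.6,90]);print(sense()['force'])"
```

```text
time_s: 26.2
eef_pos: [501.1, 192.3, 101.4]
ee_rot: [0.001, 0.37, 0.929, 0.001]
force: [-0.2, -0.5, -0.6]
grip_width: -0.0
grip_force: 0.0
time_s: 26.4
eef_pos: [500.9, 192.4, 97.7]
ee_rot: [0.001, 0.369, 0.929, 0.0]
force: [0.6, -1.3, 0.8]
grip_width: 0.002
grip_force: 0.0
time_s: 26.6
eef_pos: [501.3, 192.3, 96.1]
ee_rot: [0.001, 0.369, 0.929, 0.0]
force: [-0.4, -1.9, 8.1]
grip_width: 0.001
grip_force: 3.9
TCP [501.3 192.3  96.1] yang 46.65 tz [ 2.6e-03 -1.0e-04 -1.0e+00] shift m [ 0.0016 -0.0025  0.0061]
[-0.41101317 -1.92479824  8.13096525]
```

Contact is now at TCP 97 where I left the arm at 84, so the cap has levelled again. I'll press a gently to see whether it has travel left.

```bash
python3 -m jog '[[0.001,-0.0015,0.0007,0,0,0,0],[0,0,0,0,0,0,0]]'
python3 -m jog '[[0,0,0.0007,0,0,0,0],[0,0,0,0,0,0,0]]'
python3 -m jog '[[0,0,0.0007,0,0,0,0],[0,0,0,0,0,0,0]]'
python3 -m jog '[[0,0,0.0007,0,0,0,0],[0,0,0,0,0,0,0]]'
```

```text
time_s: 26.8
eef_pos: [500.1, 192.2, 95.7]
ee_rot: [0.002, 0.369, 0.929, 0.001]
force: [1.7, 0.5, 7.3]
grip_width: 0.002
grip_force: 3.0
time_s: 27.0
eef_pos: [500.3, 192.1, 95.2]
ee_rot: [0.002, 0.369, 0.929, 0.001]
force: [1.5, 0.5, 9.2]
grip_width: 0.002
grip_force: 3.7
time_s: 27.2
eef_pos: [500.4, 192.1, 94.6]
ee_rot: [0.002, 0.369, 0.929, 0.001]
force: [1.7, -0.7, 9.1]
grip_width: 0.003
grip_force: 3.9
time_s: 27.4
eef_pos: [500.5, 192.0, 94.0]
ee_rot: [0.002, 0.369, 0.929, 0.001]
force: [0.2, -0.6, 9.9]
grip_width: -0.003
grip_force: 4.0
```

```bash
python3 -m jog '[[0,0,0.001,0,0,0,0],[0,0,0,0,0,0,0]]'
python3 -m jog '[[0,0,0.001,0,0,0,0],[0,0,0,0,0,0,0]]'
python3 -m jog '[[0,0,0.001,0,0,0,0],[0,0,0,0,0,0,0]]'
python3 -m jog '[[0,0,0.001,0,0,0,0],[0,0,0,0,0,0,0]]'
```

```text
time_s: 27.6
eef_pos: [500.5, 192.1, 93.0]
ee_rot: [0.002, 0.369, 0.929, 0.001]
force: [1.4, -0.5, 11.2]
grip_width: -0.003
grip_force: 4.5
time_s: 27.8
eef_pos: [500.6, 192.0, 92.2]
ee_rot: [0.003, 0.369, 0.929, 0.001]
force: [1.4, -0.3, 12.6]
grip_width: 0.0
grip_force: 4.9
time_s: 28.0
eef_pos: [500.6, 192.1, 91.2]
ee_rot: [0.002, 0.369, 0.929, 0.001]
force: [1.3, -0.6, 12.6]
grip_width: 0.004
grip_force: 4.9
time_s: 28.2
eef_pos: [500.6, 192.0, 90.2]
ee_rot: [0.002, 0.369, 0.929, 0.001]
force: [1.3, 0.6, 12.8]
grip_width: 0.002
grip_force: 5.1
```

```bash
python3 -m jog '[[0,0,0.001,0,0,0,0],[0,0,0,0,0,0,0]]'
python3 -m jog '[[0,0,0.001,0,0,0,0],[0,0,0,0,0,0,0]]'
python3 -m jog '[[0,0,0.001,0,0,0,0],[0,0,0,0,0,0,0]]'
python3 -m jog '[[0,0,0.0007,0,0,0,0],[0,0,0,0,0,0,0]]'
```

```text
time_s: 28.4
eef_pos: [500.6, 192.1, 89.3]
ee_rot: [0.003, 0.369, 0.929, 0.001]
force: [0.3, -0.6, 12.4]
grip_width: -0.003
grip_force: 5.3
time_s: 28.6
eef_pos: [500.8, 192.1, 88.5]
ee_rot: [0.003, 0.369, 0.929, 0.001]
force: [0.2, 0.4, 14.7]
grip_width: 0.0
grip_force: 6.1
time_s: 28.8
eef_pos: [501.0, 192.0, 87.9]
ee_rot: [0.003, 0.369, 0.929, 0.001]
force: [0.1, -1.5, 18.0]
grip_width: -0.0
grip_force: 7.2
time_s: 29.0
eef_pos: [501.2, 192.0, 87.5]
ee_rot: [0.003, 0.369, 0.929, 0.002]
force: [-0.7, -2.3, 19.7]
grip_width: -0.005
grip_force: 8.0
```

```bash
python3 -m jog '[[0,0,-0.01,0,0,0,0],[0,0,-0.04,0,0,0,0],[0,0,-0.045,0,0,0,0],[0,0,-0.045,0,0,0,0],[0,0.03,-0.03,0,0,0,0]]'
python3 -m jog '[[0,0.045,0,0,0,0,0],[0,0.045,0,0,0,0,0],[0.02,0.045,0,0,0,0,0],[0.02,0.045,0,0,0,0,0],[0.02,0.045,0,0,0,0,0]]'
python3 -m jog '[[0.02,0.035,0,0,0,0,0],[0,0,0,0,0,0,0]]'
python3 m.py | head -5
python3 - <<'E'
from h import *
# stub outline (dark) in the top view before pressing (top6 blocked?) and now
S=cam("scene");T=cam("top")
for n,c,w in(("scene",(281,150),14),("top",(226,188),14)):
    im=eyes.capture(n);cv2.imwrite(f"pics/{n}12.png",im[...,::-1]);v=cv2.cvtColor(im,cv2.COLOR_RGB2HSV)[...,2]
    m=v<60;q=np.zeros_like(m);q[c[1]-w-6:c[1]+w+7,c[0]-w:c[0]+w+1]=1;print(n,blobs(m&q,15))
for z in(123,143,163): print(z,proj(S,[558.8,134.6,z]).round(1),proj(T,[558.8,134.6,z]).round(1))
E
```

```text
time_s: 29.5
eef_pos: [519.0, 212.9, 258.6]
ee_rot: [0.002, 0.37, 0.929, 0.001]
force: [1.0, -1.0, 0.4]
grip_width: 0.002
grip_force: 0.0
time_s: 30.0
eef_pos: [628.1, 412.9, 254.7]
ee_rot: [-0.0, 0.369, 0.929, -0.0]
force: [1.2, -0.3, 0.6]
grip_width: -0.0
grip_force: 0.0
time_s: 30.2
eef_pos: [636.9, 443.4, 251.4]
ee_rot: [-0.001, 0.368, 0.93, -0.001]
force: [-0.2, -0.8, -0.6]
grip_width: -0.001
grip_force: 0.0
[([284.4, 149.4], 7), ([274.6, 191.0], 38)] [([255.0, 170.6], 74), ([197.2, 214.4], 58)]
([284.4, 149.4], 7) ([197.2, 214.4], 58) [500.8 188.6  74.3] r 79.2 0.57
([274.6, 191.0], 38) ([255.0, 170.6], 74) [619.2  76.6 100.6] r -83.7 0.21
-28 a scene [284.9 147.9] top [196.4 214.2] z 80.7
-28 b scene [274.9 193.5] top [253.8 173.5] z 80.7
scene [([280.7, 157.3], 72)]
top [([227.1, 174.0], 21), ([220.9, 188.5], 144), ([229.7, 200.5], 15)]
123 [280.6 162.1] [223.7 189.7]
143 [280.9 158.2] [222.8 187.8]
163 [281.1 154.2] [221.9 185.7]
```

Pressing a rocked the cap towards a and pushed arm b back up: its pad went from z 83 to 101. I had the better state before that, so I'll press b down again, less deeply this time, and then measure the tilt.

```bash
python3 -m jog '[[-0.03,-0.0347,0,0,0,0,0],[-0.03,-0.0347,0,0,0,0,0],[-0.03,-0.0347,0,0,0,0,0],[-0.03,-0.0347,0,0,0,0,0],[-0.03,-0.0347,0,0,0,0,0]]'
python3 -m jog '[[-0.03,-0.0347,0,0,0,0,0],[-0.03,-0.0347,0,0,0,0,0],[-0.025,-0.03,0,0,0,0,0],[0,0,0,0,0,0,0],[0,0,0,0,0,0,0]]'
python3 -c "
from h import *
to([620.6,76.2,125])"
```

```text
time_s: 30.9
eef_pos: [626.0, 212.4, 257.3]
ee_rot: [0.001, 0.37, 0.929, 0.0]
force: [1.6, 0.4, -0.5]
grip_width: -0.003
grip_force: 0.0
time_s: 31.4
eef_pos: [620.2, 83.5, 257.0]
ee_rot: [0.001, 0.371, 0.929, 0.0]
force: [0.1, -0.1, 1.0]
grip_width: -0.002
grip_force: 0.0
TCP [620.2  83.5 257. ] yang 46.49 tz [ 1.3e-03  1.0e-04 -1.0e+00] shift m [-0.0052 -0.0051  0.132 ]
```

```bash
python3 -m jog '[[-0.0052,-0.0051,0.03,0,0,0,0],[0,0,0.045,0,0,0,0],[0,0,0.04,0,0,0,0],[0,0,0.013,0,0,0,0],[0,0,0.002,0,0,0,0]]'
python3 -m jog '[[0,0,0.002,0,0,0,0],[0,0,0.002,0,0,0,0],[0,0,0.002,0,0,0,0]]'
python3 -m jog '[[0,0,0.002,0,0,0,0],[0,0,0.002,0,0,0,0],[0,0,0.002,0,0,0,0]]'
python3 -m jog '[[0,0,0.002,0,0,0,0],[0,0,0.002,0,0,0,0],[0,0,0.002,0,0,0,0]]'
```

```text
time_s: 31.9
eef_pos: [620.8, 78.2, 125.2]
ee_rot: [-0.001, 0.369, 0.929, -0.0]
force: [0.5, 0.6, 0.5]
grip_width: 0.001
grip_force: 0.0
time_s: 32.2
eef_pos: [622.1, 77.6, 121.1]
ee_rot: [0.001, 0.369, 0.929, 0.0]
force: [-0.6, 0.3, 0.2]
grip_width: -0.001
grip_force: 0.0
time_s: 32.5
eef_pos: [621.5, 77.5, 113.6]
ee_rot: [0.0, 0.369, 0.929, 0.0]
force: [0.0, -0.2, 0.1]
grip_width: -0.0
grip_force: 0.3
time_s: 32.8
eef_pos: [621.5, 77.7, 107.8]
ee_rot: [0.0, 0.369, 0.929, 0.0]
force: [-1.7, 0.9, 4.8]
grip_width: -0.0
grip_force: 2.1
```

```bash
python3 -m jog '[[0,0,0.0015,0,0,0,0],[0,0,0.0015,0,0,0,0],[0,0,0.0015,0,0,0,0]]'
python3 -m jog '[[0,0,0.0015,0,0,0,0],[0,0,0.0015,0,0,0,0]]'
python3 -m jog '[[0,0,0.0015,0,0,0,0],[0,0,0.0015,0,0,0,0]]'
python3 -m jog '[[0,0,0.001,0,0,0,0],[0,0,0.001,0,0,0,0]]'
```

```text
time_s: 33.1
eef_pos: [621.6, 77.6, 103.4]
ee_rot: [0.0, 0.369, 0.929, 0.0]
force: [-2.1, 1.2, 5.3]
grip_width: -0.005
grip_force: 2.1
time_s: 33.3
eef_pos: [621.7, 77.5, 100.4]
ee_rot: [0.0, 0.369, 0.929, 0.0]
force: [-1.6, 0.0, 3.9]
grip_width: 0.003
grip_force: 2.1
time_s: 33.5
eef_pos: [621.8, 77.5, 97.5]
ee_rot: [0.001, 0.369, 0.929, 0.0]
force: [-1.2, 1.2, 7.2]
grip_width: 0.0
grip_force: 2.8
time_s: 33.7
eef_pos: [622.0, 77.5, 95.9]
ee_rot: [0.001, 0.369, 0.929, 0.0]
force: [-0.7, 0.5, 10.0]
grip_width: -0.001
grip_force: 3.9
```

```bash
python3 -m jog '[[0,0,0.001,0,0,0,0],[0,0,0,0,0,0,0]]'
python3 -m jog '[[0,0,0.001,0,0,0,0],[0,0,0,0,0,0,0]]'
python3 -m jog '[[0,0,-0.01,0,0,0,0],[0,0,-0.04,0,0,0,0],[0,0,-0.045,0,0,0,0],[0,0,-0.045,0,0,0,0],[0.03,0,-0.03,0,0,0,0]]'
python3 -m jog '[[0.03,0.03,0,0,0,0,0],[0.03,0.035,0,0,0,0,0],[0.03,0.035,0,0,0,0,0],[0.03,0.035,0,0,0,0,0],[0.03,0.035,0,0,0,0,0]]'
python3 -m jog '[[0.03,0.035,0,0,0,0,0],[0.03,0.035,0,0,0,0,0],[0,0.02,0,0,0,0,0],[0,0,0,0,0,0,0]]'
python3 m.py | head -8
python3 - <<'E'
from h import *
for n,c,w in(("scene",(281,150),14),("top",(226,188),14)):
    im=eyes.capture(n);cv2.imwrite(f"pics/{n}13.png",im[...,::-1])
    for k in("12","13"):
        v=cv2.cvtColor(cv2.imread(f"pics/{n}{k}.png"),cv2.COLOR_BGR2HSV)[...,2];m=v<60;q=np.zeros_like(m);q[c[1]-w-6:c[1]+w+7,c[0]-w:c[0]+w+1]=1
        print(n,k,max(blobs(m&q,15),key=lambda b:b[1]))
E
```

```text
time_s: 33.9
eef_pos: [622.1, 77.4, 95.2]
ee_rot: [0.001, 0.369, 0.929, 0.0]
force: [-1.2, 0.2, 8.1]
grip_width: 0.001
grip_force: 3.7
time_s: 34.1
eef_pos: [622.2, 77.4, 94.4]
ee_rot: [0.001, 0.369, 0.929, 0.0]
force: [-2.1, 0.8, 10.9]
grip_width: -0.002
grip_force: 4.3
time_s: 34.6
eef_pos: [601.0, 96.3, 266.0]
ee_rot: [0.002, 0.371, 0.929, 0.0]
force: [0.8, 0.4, 0.9]
grip_width: 0.001
grip_force: 0.0
time_s: 35.1
eef_pos: [607.1, 326.4, 263.2]
ee_rot: [0.0, 0.37, 0.929, -0.0]
force: [0.7, -0.3, 0.3]
grip_width: -0.003
grip_force: 0.0
time_s: 35.5
eef_pos: [625.7, 433.3, 260.3]
ee_rot: [-0.001, 0.368, 0.93, -0.001]
force: [0.6, -1.0, -1.3]
grip_width: -0.001
grip_force: 0.0
[([284.7, 147.0], 6), ([274.7, 192.9], 35)] [([253.5, 173.5], 62), ([195.6, 214.8], 69)]
([284.7, 147.0], 6) ([195.6, 214.8], 69) [498.5 190.6  82.4] r 82.3 0.37
([274.7, 192.9], 35) ([253.5, 173.5], 62) [616.3  79.6  83. ] r -79.6 0.42
-28 a scene [284.9 147.9] top [196.4 214.2] z 80.7
-28 b scene [274.9 193.5] top [253.8 173.5] z 80.7
-20 a scene [285.2 145.8] top [194.9 214.4] z 87.8
-20 b scene [274.8 193.1] top [254.7 172.1] z 87.8
-10 a scene [285.4 143.5] top [193.5 214.3] z 97.1
scene 12 ([280.7, 157.3], 72)
scene 13 ([280.5, 157.9], 65)
top 12 ([220.9, 188.5], 144)
top 13 ([221.8, 188.1], 143)
```

The pads are back to z≈82.5–83 on both sides, with only 11 N used. To confirm arm angles and tilt properly, I'll take two close wrist views: one straight down and one tilted sideways.

```bash
python3 -m jog '[[-0.0224,-0.0376,0,0,0,0,0.0854],[-0.0224,-0.0376,0,0,0,0,0.0854],[-0.0224,-0.0376,0,0,0,0,0.0854],[-0.0224,-0.0376,0,0,0,0,0.0854],[-0.0224,-0.0376,0,0,0,0,0.0854]]'
python3 -m jog '[[-0.0224,-0.0376,0,0,0,0,0.0854],[-0.0224,-0.0376,0,0,0,0,0.0854],[0,0,0.02,0,0,0,0.0854],[0,0,0,0,0,0,0.0854],[0,0,0,0,0,0,0.0854]]'
python3 - <<'E'
from h import *
t=tool();im=eyes.capture("wrist");cv2.imwrite("pics/n14.png",im[...,::-1]);np.save("n14.npy",t);to([558.8,134.6,230]);print(blobs(red(im),40))
E
python3 -m jog '[[0,-0.02,0,-0.13,0,0,0.0854],[0,-0.02,0,-0.13,0,0,0.0854],[0,-0.02,0,-0.13,0,0,0.0854],[0,-0.01,0,-0.13,0,0,0.0854],[0,0,0,-0.13,0,0,0.0854]]'
python3 -m jog '[[0,0,0,0,0,0,0.0854],[0,0,0,0,0,0,0.0854]]'
python3 - <<'E'
from h import *
t=tool();im=eyes.capture("wrist");cv2.imwrite("pics/s14.png",im[...,::-1]);np.save("s14.npy",t);to([558.8-63.5*.687,134.6-63.5*.7266,193]);print(blobs(red(im),40))
W=cam("wrist",t);print(proj(W,[558.8,134.6,110]))
E
```

```text
time_s: 36.2
eef_pos: [577.4, 218.4, 264.4]
ee_rot: [0.001, 0.37, 0.929, 0.0]
force: [1.0, 0.2, 0.8]
grip_width: 0.843
grip_force: 0.0
time_s: 36.7
eef_pos: [559.5, 135.5, 244.1]
ee_rot: [0.0, 0.37, 0.929, 0.0]
force: [0.3, 0.4, 1.4]
grip_width: 1.001
grip_force: 0.0
TCP [559.8 135.9 244.4] yang 46.65 tz [ 1.4e-03  1.0e-04 -1.0e+00] shift m [-0.0002 -0.0016  0.0144]
[([262.5, 95.2], 464), ([262.5, 247.3], 199)]
time_s: 37.25
eef_pos: [512.7, 85.7, 233.0]
ee_rot: [0.121, 0.35, 0.88, 0.299]
force: [-0.2, 0.5, -0.6]
grip_width: 1.0
grip_force: 0.0
time_s: 37.45
eef_pos: [513.2, 85.8, 232.5]
ee_rot: [0.118, 0.35, 0.881, 0.296]
force: [1.5, 0.9, 0.1]
grip_width: 1.002
grip_force: 0.0
TCP [513.5  86.2 232.6] yang 46.76 tz [ 0.4147  0.4385 -0.7973] shift m [ 0.0004 -0.0216  0.0333]
[([222.7, 94.4], 418), ([229.2, 248.0], 179)]
[241.26885255 184.91945419]
```

```bash
cat > tw.py <<'E'
from h import *
import sys
k=sys.argv[1];u=np.array([-.7266,.687]);C=np.array([558.8,134.6]);v=np.array([.687,.7266])
P=[]
for f in("n","s"):
    im=cv2.imread(f"pics/{f}{k}.png")[...,::-1];W=cam("wrist",np.load(f"{f}{k}.npy"));m=red(im)
    n,l,st,c=cv2.connectedComponentsWithStats(m.astype(np.uint8));d={}
    ids=sorted([i for i in range(1,n) if st[i,4]>=40 and abs(c[i][0]-245)<50],key=lambda i:c[i][1])
    for nm,i in zip("ab",ids):
        ys,xs=np.nonzero(l==i);lo,hi=ys.min(),ys.max()
        top=(xs[ys<=lo+1].mean(),lo-.5);bot=(xs[ys>=hi-1].mean(),hi+.5)
        d[nm]=[ray(W,c[i]),ray(W,top),ray(W,bot)];print(f,nm,c[i].round(1),np.round(top,1),np.round(bot,1))
    P.append(d)
for nm in"ab":
    for j,q in enumerate(("cen","top","bot")):
        x,e=tri([P[0][nm][j],P[1][nm][j]]);print(nm,q,"r",((x[:2]-C)@u).round(1),"lat",((x[:2]-C)@v).round(1),"z",x[2].round(1),"err",np.round(e[0],2))
E
python3 tw.py 14
```

```text
n a [262.5  95.2] [262.3  83.5] [262.5 108.5]
n b [262.5 247.3] [264.8 237.5] [261.9 254.5]
s a [222.7  94.4] [220.   82.5] [219.2 108.5]
s b [229.2 248. ] [233.7 238.5] [223.7 256.5]
a cen r 81.9 lat 0.7 z 80.2 err 0.05
a top r 92.4 lat 0.5 z 76.3 err 0.08
a bot r 69.1 lat 0.7 z 72.2 err 0.25
b cen r -80.4 lat 0.6 z 81.0 err 0.25
b top r -65.9 lat 3.1 z 87.1 err 1.06
b bot r -96.6 lat -0.1 z 68.7 err 0.25
```

Close triangulation: pad a r=81.9, z=80.2 and pad b r=80.4, z=81.0 (expected 80.3 and 80.7). The cap looks level and the arms are near the stop. I'll check the stub's own tilt from the same pictures.

```bash
python3 - <<'E'
from h import *
C=[558.8,134.6]
for f in("n","s"):
    im=cv2.imread(f"pics/{f}14.png");g=im.max(2);W=cam("wrist",np.load(f"{f}14.npy"))
    p=[proj(W,[*C,z]).round(1).tolist() for z in(123,163)];print(f,p)
    x0,y0=np.array(p).mean(0).astype(int);print("origin",x0-22,y0-26)
    for y in range(y0-26,y0+27,3): print(y,' '.join(f"{g[y,x]:3d}" for x in range(x0-22,x0+23,2)))
E
```

```text
n [[261.6, 191.0], [261.2, 207.0]]
origin 239 173
173 161 160 162 160 161 161 161 166 162 161 161 162 160 160 163 156 156 161 159 159 163 163 160
176 163 160 162 160 160 160 161 166 163 161 140 140 138 139 158 157 156 161 159 160 163 163 161
179 163 160 161 159 161 160 161 139  53  17  18  19  17  17  17  35 118 161 159 160 162 163 160
182 162 160 162 159 160 160 101  16  17  17  19  18  18  17  19  18  18  57 154 160 163 162 160
185 162 161 160 158 160  97  18  19  18  17  19  18  18  17  18  17  16  18  57 154 163 162 161
188 162 161 160 158 160  32  16  18  17  17  18  17  21  17  19  18  17  17  20 134 163 163 161
191 162 160 160 158 136  17  17  19  19  20  27  25  26  24  22  19  18  14  20 124 162 163 160
194 161 160 161 157 116  18  21  27  35  35  36  35  36  37  36  35  27  22  19  88 162 162 160
197 161 160 159 157  80  22  29  36  36  36  35  36  36  35  36  36  35  32  21  42 162 162 160
200 161 160 159 157  40  30  36  35  35  34  35  35  34  35  35  35  36  35  32  22 156 162 160
203 160 160 158 150  19  33  34  36  34  34  35  34  35  35  34  34  36  35  34  21 137 16
[... 1755 characters left out ...]
  30  28  30  29  30  30  29
201 165 170 171 147  88  18  16  16  18  15  17  16  19  24  29  30  29  29  29  31  31  30  29
204 165 169 171 167 167 168 154 104  27  18  18  17  17  20  28  30  29  31  30  29  29  31  56
207 163 169 171 166 167 168 166 169 164 156 104  30  18  19  22  29  29  30  30  28  30  78 163
210 163 167 170 167 167 168 166 169 166 171 190 187 169 105  30  20  26  28  28 112 161 166 181
213 145 164 164 162 159 155 169 167 178 190 187 182 174 177 173 169 171 163 168 168 167 181 176
216 138 135 129 136 141 136 170 182 190 186 181 174 177 172 169 170 162 167 167 169 181 176 179
219 142 141 166 165 174 179 183 191 186 180 174 177 171 168 169 162 167 166 175 180 176 178 175
```

```bash
cat > st.py <<'E'
from h import *
import sys
k=sys.argv[1];C=np.array([558.8,134.6]);u=np.array([-.7266,.687]);v=np.array([.687,.7266]);r=[]
for f in("n","s"):
    g=cv2.GaussianBlur(cv2.imread(f"pics/{f}{k}.png"),(3,3),0).max(2);W=cam("wrist",np.load(f"{f}{k}.npy"));p=proj(W,[*C,163]).astype(int)
    m=((g>24)&(g<45)).astype(np.uint8);q=np.zeros_like(m);q[p[1]-26:p[1]+27,p[0]-28:p[0]+29]=1
    m=cv2.morphologyEx(m*q,cv2.MORPH_OPEN,np.ones((5,5),np.uint8));b=max(blobs(m,50),key=lambda b:b[1])
    c=max(cv2.findContours(m,0,1)[0],key=cv2.contourArea);e=cv2.fitEllipse(cv2.convexHull(c));print(f,b,np.round(e[0],1),np.round(e[1],1));r.append(ray(W,e[0]))
x,e=tri(r);print("stub top u,v",((x[:2]-C)@u).round(1),((x[:2]-C)@v).round(1),"z",x[2].round(1),"err",e[0].round(2))
E
python3 st.py 14
```

```text
n ([262.1, 204.0], 628) [262.1 204.1] [26.6 29.9]
s ([276.2, 197.3], 381) [276.3 197.3] [18.  26.5]
stub top u,v 1.8 0.7 z 161.7 err 0.05
```

The stub top is centred at z≈162 and the tilt is about 0.01 rad. That puts the cap home and level, with both arms down near their stops and the robot clear, so I'm handing it in.

```bash
python3 -c "
from rig import *
s=sense();print(s['time_s'],s['force']);print(finish_job())"
```

```text
37.5 [ 0.52554712  0.28642781 -0.01043337]
the job is handed in; nothing more can be done
None
```

I handed the job in at 37.5 s with the cap home and level and both cam arms down within about 2° of their stops (limit of measurement); pressing a a second time rocked the cap and lifted b, so b was pressed again last; I didn't recheck the bystanders, though I felt no contact with them.

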